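Lock the foot clamp of a padlock stand and hang out the padlocks

TASK

Set up the padlock stand on the key seller's stall: swing the lever of its foot clamp open, push the steel spacer block into the gap between the clamp's jaws until it is fully home against the back, and swing the lever fully shut across it. Then, with the stand locked, hang every padlock that is there by its shackle in the throat of a hook, each on a hook of its own, and let them hang still. Leave the bunch of keys, the cup and the file where they are.

Things in the scene. Friction and masses are not known exactly. Their poses are not given: they have to be found in the camera images.
- spacer_mid (a point): Centre of the loose steel spacer block: a plain bar 60 mm long (its x axis) with a 22 x 22 mm square section, 220 g, lying on the table at the start.
- stand: Fixed padlock stand: a rail with four hooks and, at its +y end, the foot clamp (two aluminium jaws 26 mm high and 24 mm thick, a 32 mm high back wall, and a strap over the gap 37 to 51 mm behind the mouth, 26 to 34 mm up). z up, y along the rail, x away from the robot; all its points share these axes. Origin on the table. A post stands 205 mm to -y of the gap, 169 mm tall.
- socket_mouth (a point): Mouth of the clamp's gap: at table level, midway between the jaws, in the plane of their front ends; x points into the gap. The gap is 24 mm wide and 60 mm deep to the back wall, its floor is the table, its mouth flares to 33 mm over the first 12 mm. A spacer fully home is flush with the jaws' front: its centre is then 30 mm inside the mouth.
- clamp_lever (a joint): Clamp lever's angle (rad). 0 = shut: its bar lies across the mouth (from the pivot along -y), 2.5 mm before the jaws. Grows as it swings out towards the robot and on to +y, clockwise from above, to 2.3 = fully open, well aside. It stays where left; about 1.3 N at the knob turns it. From about 1.3 the mouth is free; further open leaves room for a gripper.
- lever_knob (a point): The clamp lever's grip: an upright black cylinder, 14 mm in diameter, from 8 to 74 mm above the table, at the lever's free end, 92 mm from the pivot. This point is on its axis, 55 mm above the table. The lever's bar is 10 mm thick, 7 to 19 mm above the table.
- lever_hinge (a point): Point on the clamp lever's fixed upright pivot axis, 13 mm above the table; it lies 7.5 mm in front of the mouth's plane and 52 mm to +y of the gap's middle.
- hook1_seat (a point): Throat of hook 1 of 4 (4 is nearest the clamp; 85 mm apart): where a shackle rests on top of the 8 mm bar, 160 mm above the table. The hook sticks out from the rail along -x, flat for 8 mm either side of this point, then rises to an upturned tip: highest point 17 mm above this one, end 26 mm before it (-x). The 10 mm rail is 32 mm behind (+x), its top 9 mm above.
- hook2_seat (a point): Throat of hook 2 of 4 (4 is nearest the clamp; 85 mm apart): where a shackle rests on top of the 8 mm bar, 160 mm above the table. The hook sticks out from the rail along -x, flat for 8 mm either side of this point, then rises to an upturned tip: highest point 17 mm above this one, end 26 mm before it (-x). The 10 mm rail is 32 mm behind (+x), its top 9 mm above.
- hook3_seat (a point): Throat of hook 3 of 4 (4 is nearest the clamp; 85 mm apart): where a shackle rests on top of the 8 mm bar, 160 mm above the table. The hook sticks out from the rail along -x, flat for 8 mm either side of this point, then rises to an upturned tip: highest point 17 mm above this one, end 26 mm before it (-x). The 10 mm rail is 32 mm behind (+x), its top 9 mm above.
- hook4_seat (a point): Throat of hook 4 of 4 (4 is nearest the clamp; 85 mm apart): where a shackle rests on top of the 8 mm bar, 160 mm above the table. The hook sticks out from the rail along -x, flat for 8 mm either side of this point, then rises to an upturned tip: highest point 17 mm above this one, end 26 mm before it (-x). The 10 mm rail is 32 mm behind (+x), its top 9 mm above.
- padlock1_mid (a point): Centre of padlock 1's body (may be absent): brass, 46 mm wide (y), 34 thick (x), 30 high (z up), 170 to 310 g, standing on the table, its fixed steel shackle up. Shackle: 7 mm round bar in the y-z plane, opening 26 mm wide and 34 mm high over the body's top; its crown's underside is 49 mm above this point (so it hangs 49 mm below the throat), its top 56 mm.
- padlock2_mid (a point): Centre of padlock 2's body (may be absent): brass, 46 mm wide (y), 34 thick (x), 30 high (z up), 170 to 310 g, standing on the table, its fixed steel shackle up. Shackle: 7 mm round bar in the y-z plane, opening 26 mm wide and 34 mm high over the body's top; its crown's underside is 49 mm above this point (so it hangs 49 mm below the throat), its top 56 mm.
- padlock3_mid (a point): Centre of padlock 3's body (may be absent): brass, 46 mm wide (y), 34 thick (x), 30 high (z up), 170 to 310 g, standing on the table, its fixed steel shackle up. Shackle: 7 mm round bar in the y-z plane, opening 26 mm wide and 34 mm high over the body's top; its crown's underside is 49 mm above this point (so it hangs 49 mm below the throat), its top 56 mm.
- padlock4_mid (a point): Centre of padlock 4's body (may be absent): brass, 46 mm wide (y), 34 thick (x), 30 high (z up), 170 to 310 g, standing on the table, its fixed steel shackle up. Shackle: 7 mm round bar in the y-z plane, opening 26 mm wide and 34 mm high over the body's top; its crown's underside is 49 mm above this point (so it hangs 49 mm below the throat), its top 56 mm.
- key_bunch: Bystander: ring of fanned keys lying flat, about 150 mm across, 10 mm high; origin at the centre of its underside. Not to be disturbed.
- cup: Bystander: empty metal cup, 68 mm across, 75 mm tall; origin at the centre of its underside. Not to be disturbed.
- file: Bystander: flat file with wooden handle, 240 mm long (x), 18 mm high, lying on the table; origin near its middle, on the table. Not to be disturbed.
Mind the look-alikes: they are no part of the job. What is shaped like the part that bears spacer_mid but green is not meant. What is shaped like the part that bears padlock2_mid but red is not meant.

How it is judged:
By the outcome, as a careful person would: the job done as asked, in the order asked, and still so for the second after the job is handed in, with the robot touching nothing.
Of padlock1, padlock2, padlock3, padlock4 only 2 to 4 are there at a start; the rules pass over those that are not, and their reading is None.
At some moment in a run one of spacer, padlock1, padlock2, padlock3, padlock4 may be knocked a few centimetres aside while the robot is not near it.
It also fails if it takes over 210 s, if anything falls off the work surface, if the arm or the gripper's body presses on something with over 40 N, if the wrist force passes 120 N, or if a joint passes its speed limit or range.

ROBOT

A 6-joint arm with a two-finger parallel gripper is mounted at the origin on the work surface. World frame = base frame: x ahead of the robot, y to its left, z up, the work surface at z = 0. Lengths are in m, angles in rad, forces in N, time in s.
With the tool pointing down it reaches from about 0.4 to 0.925 m from the base axis. Payload 12.5 kg.
Tool frame: the origin (TCP) lies at the very end of the fingers, on their centre line; the grasp point (between the pads) lies 19 mm behind it; z points along the fingers, y is the direction in which the jaws open and shut (so a half turn about z gives the same grasp; the last joint's range is limited). The gripper opens to 95 mm and grips with 3 to 60 N. Pads are 20 mm wide; open, the fingers measure 119 mm over their backs; the gripper's body (75 mm by 180 mm) begins 59 mm behind the grasp point.
Start: joints at [-1.42, 0.491, 1.559, -0, 1.092, -0.106], TCP at [0.159, -0.605, 0.215] pointing down, gripper open.
Joint ranges: [-3.1, 3.1], [-0.84, 2.19], [0.05, 2.79], [-1.13, 4.28], [0.06, 2.93], [-2.69, 2.69]. Speed limits (rad/s): [2.22, 2.22, 2.79, 3.14, 3.14, 3.14].

INTERFACE

Orientations are given as a unit quaternion [w, x, y, z].
In Python, from station import env, eyes, job gives the robot as it stands. The module is installed in compiled form; this text tells all that it offers.
- The arm moves only by the tool carry_out, never from a script. Its argument "commands" is a list of rows, each a list of 3 entries, a list of its own where there are three numbers: the turn, a rotation vector about the tool's x, y, z in degrees, then the shift along the tool's x, y, z in m, then the finger opening in m, from 0 to 0.0951. A call has 1 to 12 rows; each row shifts and turns the commanded pose from where the row before left it, along the tool's axes as they then stand; what a row does not reach is not made up. A row lasts 1/8 s, in which the tool goes at most 62.5 mm and 10.7 degrees, less where a joint would pass 70% of its speed; a pose out of reach is approached as far as the arm can. A call with a gripper value outside its range is refused whole. The fingers move at their own pace and stop on an object; "grip_force" is the grip in N (left out, the last holds). Time passes only in rows, so rows that do not move let the fingers close. It gives the time, the measured TCP pose, the force and the opening at its end, in the units of the state.
- env.sense(): the state, without advancing time (a new reading comes with each control period).
- eyes.snapshot(name): name is "scene" or "side" or "wrist"; returns a dict with "img" (384x512x3 uint8, red, green, blue), "fx", "fy", "cx", "cy" (pixels), "dist_coeffs" ([k1, k2, p1, p2, k3] as OpenCV has them; the pictures are not rectified), "rvec" (rotation vector, rad) and "tvec" (3), from world to camera coordinates, as OpenCV has them. Camera axes: x right, y down, z forward; pixel columns grow to the right and rows downward; lengths in m; the calibration is good to about 2 mm. A picture is of the moment at which its call begins. There is no depth.
- job.close_job(): hands the job in, once; it reports no verdict.
The state is a dict: "time": time; "joints": joint angles; "joint_velocities": joint speeds; "joint_efforts": joint torques, N m; "ee_pos": TCP position; "eef_rot": TCP orientation; "wrist_force": force on the tool from outside, world axes, zero at the start; "torque": the same for the moment, N m; "finger_gap": finger opening in m.
Only numpy, scipy, OpenCV 4.12 (cv2) and the standard library are available. Lean on these libraries where they do the work, as an engineer would, in place of code of your own. Each camera call takes 0.05 s, during which the arm holds its last target.

## Working session

There is one attempt and no reset: what is moved stays moved. The work goes in short steps, Python scripts to look and compute and a tool call to move; the robot and the scene stay as the last step left them, time stands still between calls to the robot, and variables do not carry over. Pictures are saved under pics/ and viewed, and the job is handed in when it is done.

Besides the shell and the picture viewer there is one more tool, called after "Emit:" as name(argument=value, ...) on one line, values as JSON. carry_out: Moves the arm, as the interface text tells. Its arguments: {"type":"object","properties":{"commands":{"type":"array"},"grip_force":{"type":"number"}},"required":["commands"]}

```bash
mkdir -p pics; ls; cat > h.py <<'E'
import numpy as np, cv2
from station import env, eyes, job
from scipy.spatial.transform import Rotation as R
def snap(n,fn=None):
    s=eyes.snapshot(n)
    if fn: cv2.imwrite('pics/'+fn,cv2.cvtColor(s['img'],cv2.COLOR_RGB2BGR))
    return s
def K(s): return np.array([[s['fx'],0,s['cx']],[0,s['fy'],s['cy']],[0,0,1.]])
def ray(s,uv):
    p=cv2.undistortPoints(np.array([[uv]],float),K(s),np.array(s['dist_coeffs']))[0,0]
    Rm=cv2.Rodrigues(np.array(s['rvec'],float))[0]; t=np.array(s['tvec'],float).ravel()
    return -Rm.T@t, Rm.T@np.array([p[0],p[1],1.])
def plane(s,uv,z):
    o,d=ray(s,uv); return o+d*(z-o[2])/d[2]
def two(s1,a,s2,b):
    o1,d1=ray(s1,a);o2,d2=ray(s2,b)
    d1=d1/np.linalg.norm(d1);d2=d2/np.linalg.norm(d2)
    k=np.linalg.lstsq(np.stack([d1,-d2],1),o2-o1,rcond=None)[0]
    p=o1+k[0]*d1;q=o2+k[1]*d2
    return (p+q)/2,np.linalg.norm(p-q)
def proj(s,P):
    return cv2.projectPoints(np.array(P,float).reshape(-1,3),np.array(s['rvec'],float),np.array(s['tvec'],float),K(s),np.array(s['dist_coeffs']))[0].reshape(-1,2)
def crop(s,x0,y0,x1,y1,f,fn):
    cv2.imwrite('pics/'+fn,cv2.cvtColor(cv2.resize(s['img'][y0:y1,x0:x1],None,fx=f,fy=f,interpolation=cv2.INTER_CUBIC),cv2.COLOR_RGB2BGR))
E
python3 - <<'E'
from h import *
np.set_printoptions(precision=4,suppress=True)
for n in ['scene','side','wrist']:
    s=snap(n,n+'0.png'); o,d=ray(s,(256,192)); print(n,o,d,s['fx'])
print(env.sense())
E
```

```text
pics
scene [1.3322 0.2224 1.101 ] [-0.6316 -0.1444 -0.7619] 350.32067068660444
side [-0.0522  0.6086  1.1284] [ 0.4602 -0.4545 -0.7629] 464.1408338795424
wrist [ 0.2382 -0.584   0.3836] [-0.2865 -0.0773 -0.955 ] 268.00984310834923
{'time': 0.15, 'joints': array([-1.4196,  0.4914,  1.5593, -0.    ,  1.0917, -0.1056]), 'joint_velocities': array([-0.0004, -0.0032, -0.001 ,  0.0003,  0.0009, -0.001 ]), 'joint_efforts': array([  0.0014, -61.2898, -25.8277,   0.0693,   0.0473,  -0.0001]), 'ee_pos': array([ 0.1588, -0.6043,  0.2142]), 'eef_rot': array([-0.0004,  0.9918,  0.1281, -0.    ]), 'wrist_force': array([ 0.3824,  0.0987, -0.2783]), 'torque': array([ 0.0236,  0.0083, -0.0108]), 'finger_gap': 0.0951415788355291}
```

View pics/scene0.png

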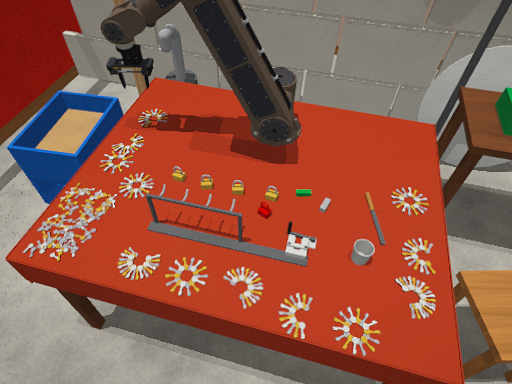

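View pics/side0.png

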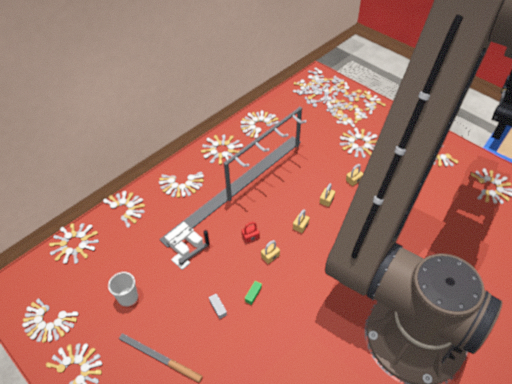

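View pics/wrist0.png

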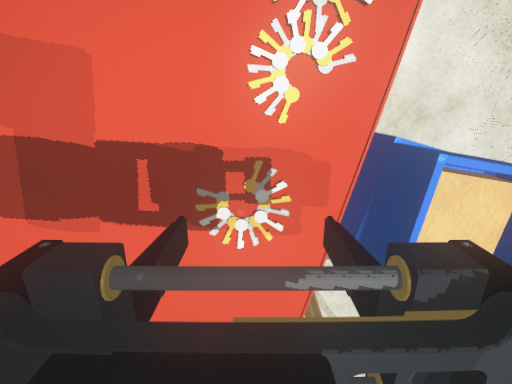

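```bash
python3 - <<'E'
from h import *
s=snap('scene');crop(s,140,155,340,275,4,'sc1.png')
s=snap('side');crop(s,150,90,390,330,2.5,'si1.png')
E
```

```text
(no output)
```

View pics/sc1.png

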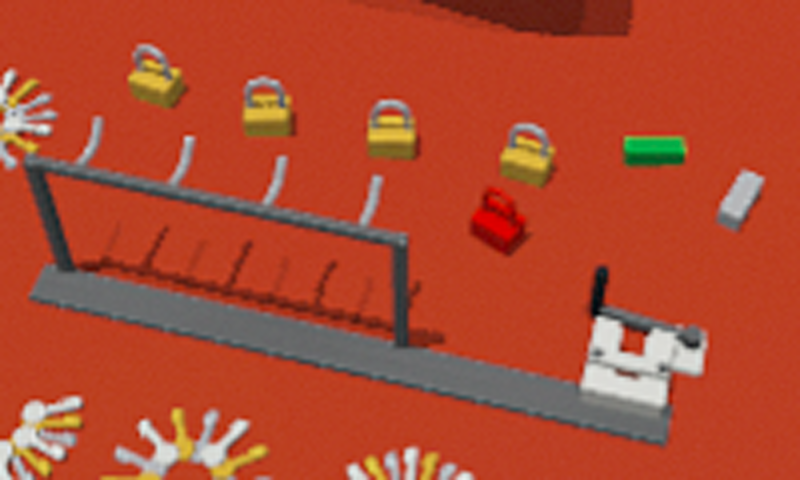

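View pics/si1.png

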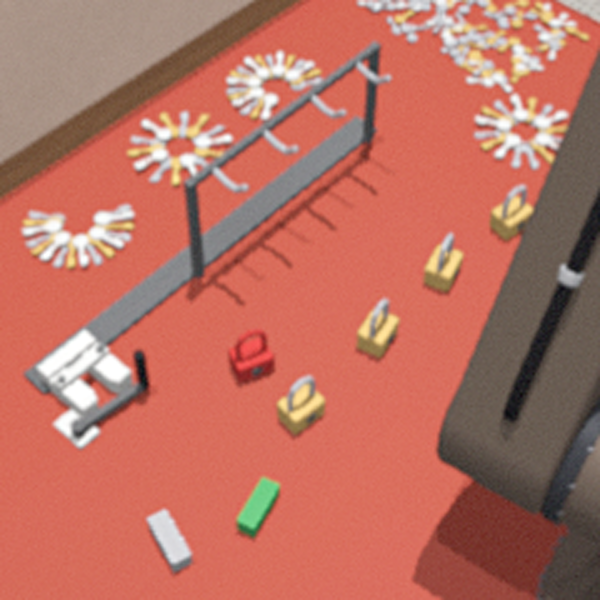

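```bash
python3 - <<'E'
from h import *
np.set_printoptions(precision=4,suppress=True)
a=snap('scene');b=snap('side')
A=lambda x,y:(140+x/4,155+y/4)
B=lambda x,y:(150+x/2.5,90+y/2.5)
pts={'knobtop':((601,270),(139,354)),'postR top':((402,238),(192,182)),'postL top':((36,160),(376,48)),
'h4tip':((376,180),(243,187)),'h3tip':((282,158),(295,150)),'h2tip':((188,139),(341,113)),'h1tip':((98,120),(388,77)),
'pivot':((692,335),(79,430)),
'p1top':((148,48),(517,188)),'p2top':((264,80),(448,236)),'p3top':((390,102),(380,301)),'p4top':((529,126),(303,378)),'red':((496,190),(251,334))}
for k,(p,q) in pts.items(): print(k,*two(a,A(*p),b,B(*q)))
# segment colors
for s,n in((a,'sc'),(b,'si')):
    h=cv2.cvtColor(s['img'],cv2.COLOR_RGB2HSV)
    y=cv2.inRange(h,(18,110,80),(35,255,255))
    c,_=cv2.findContours(y,cv2.RETR_EXTERNAL,cv2.CHAIN_APPROX_NONE)
    for k in c:
        if cv2.contourArea(k)>40:
            print(n,cv2.contourArea(k),np.array(cv2.minAreaRect(k)[0]),cv2.minAreaRect(k)[1:],plane(s,cv2.minAreaRect(k)[0],.02))
print(plane(a,A(741,200),.015),plane(b,B(168,540),.015))
for q in((147,517),(163,509),(190,560),(172,570)): print(plane(b,B(*q),.022))
for q in((750,170),(764,177),(722,215),(738,222)): print(plane(a,A(*q),.022))
E
```

```text
knobtop [0.5851 0.1813 0.0728] 0.001645324572312159
postR top [0.6652 0.018  0.1668] 0.0050735065804373616
postL top [ 0.6691 -0.3095  0.1645] 0.003130595828013013
h4tip [ 0.6153 -0.0176  0.1696] 0.0002640506182582728
h3tip [ 0.6139 -0.1027  0.1692] 0.0005440736302421401
h2tip [ 0.6169 -0.1874  0.1699] 0.002325655781691355
h1tip [ 0.6174 -0.273   0.1709] 0.0012144409559442556
pivot [0.5912 0.2735 0.0136] 0.000824384636946332
p1top [ 0.435  -0.3188  0.0696] 0.0012346199737692976
p2top [ 0.4459 -0.1909  0.0727] 0.005966944310397929
p3top [ 0.4404 -0.0602  0.0723] 0.0041125224920032745
p4top [0.4321 0.0789 0.0707] 0.005008804495274086
red [0.5175 0.0697 0.0666] 0.0024480103968148857
sc 45.0 [367.75 343.25] ((18.384775161743164, 4.949747085571289), 45.0) [0.9142 0.4836 0.02  ]
sc 83.5 [271.1 194.8] ((11.62755298614502, 10.28591251373291), 26.56505012512207) [0.4339 0.0797 0.02  ]
sc 78.5 [237.4878 188.6097] ((11.264017105102539, 9.717975616455078), 6.340191841125488) [ 0.4392 -0.0598  0.02  ]
sc 75.5 [206.  183.5] ((9.0, 10.0), 90.0) [ 0.4479 -0.1925  0.02  ]
sc 81.0 [178.6 175.2] ((13.281564712524414, 9.486830711364746), 18.434947967529297) [ 0.4352 -0.3188  0.02  ]
sc 1446.5 [ 69.2365 130.1689] ((33.13058090209961, 64.86618041992188), 35.53767395019531) [ 0.3072 -0.9191  0.02  ]
si 49.0 [270.  255.5] ((18.0, 13.0), 0.0) [0.4242 0.0883 0.02  ]
si 60.0 [300.3235 223.2941] ((11.147406578063965, 15.263374328613281), 30.963754653930664) [ 0.4365 -0.0556  0.02  ]
si 44.5 [328.3448 199.1379] ((10.5045166015625, 16.807226181030273), 66.80140686035156) [ 0.4348 -0.1854  0.02  ]
si 92.0 [354.5 178. ] ((12.0, 15.0), 90.0) [ 0.4293 -0.3121  0.02  ]
[0.4226 0.2971 0.015 ] [0.419  0.2954 0.015 ]
[0.4516 0.2948 0.022 ]
[0.4464 0.2767 0.022 ]
[0.3831 0.2969 0.022 ]
[0.3883 0.3174 0.022 ]
[0.3877 0.3004 0.022 ]
[0.3929 0.315  0.022 ]
[0.4521 0.2812 0.022 ]
[0.4564 0.2973 0.022 ]
```

Emit:
carry_out(commands=[[[0,0,7.36],[0,0,0],0.095],[[0,0,7.36],[0,0,0],0.095],[[0,0,0],[0.04,-0.03,-0.01],0.095],[[0,0,0],[0.04,-0.03,-0.01],0.095],[[0,0,0],[0.04,-0.03,-0.01],0.095],[[0,0,0],[0.04,-0.03,-0.01],0.095],[[0,0,0],[0.04,-0.03,-0.01],0.095],[[0,0,0],[0.04,-0.03,-0.01],0.095],[[0,0,0],[0.02,-0.05,-0.01],0.095],[[0,0,0],[0,-0.055,-0.01],0.095],[[0,0,0],[0,-0.055,0],0.095],[[0,0,0],[0,-0.055,0],0.095]])

```text
time: 1.85
ee_pos: [0.4186, -0.2078, 0.2948]
eef_rot: [0.0, 1.0, -0.0, 0.0]
wrist_force: [0.1, -1.2, -0.3]
finger_gap: 0.0949
```

Emit:
carry_out(commands=[[[0,0,0],[0,-0.055,0],0.095],[[0,0,0],[0,-0.055,0],0.095],[[0,0,0],[0,-0.055,0],0.095],[[0,0,0],[0,-0.055,0],0.095],[[0,0,0],[0,-0.05,0],0.095],[[0,0,0],[0,-0.05,0],0.095],[[0,0,0],[0,-0.05,0],0.095],[[0,0,0],[0,0,0],0.095]])

```text
time: 2.85
ee_pos: [0.4184, 0.1629, 0.2945]
eef_rot: [-0.0, 1.0, 0.002, 0.0]
wrist_force: [0.2, -0.2, -1.0]
finger_gap: 0.0948
```

```bash
python3 - <<'E'
from h import *
s=snap('wrist');crop(s,0,0,512,384,1.5,'w1.png'); print(ray(s,(256,192)), env.sense()['ee_pos'])
E
```

```text
(array([0.50056341, 0.16296132, 0.46396371]), array([-0.29671777, -0.00394243, -0.95501436])) [0.41852637 0.16148598 0.29449903]
```

View pics/w1.png

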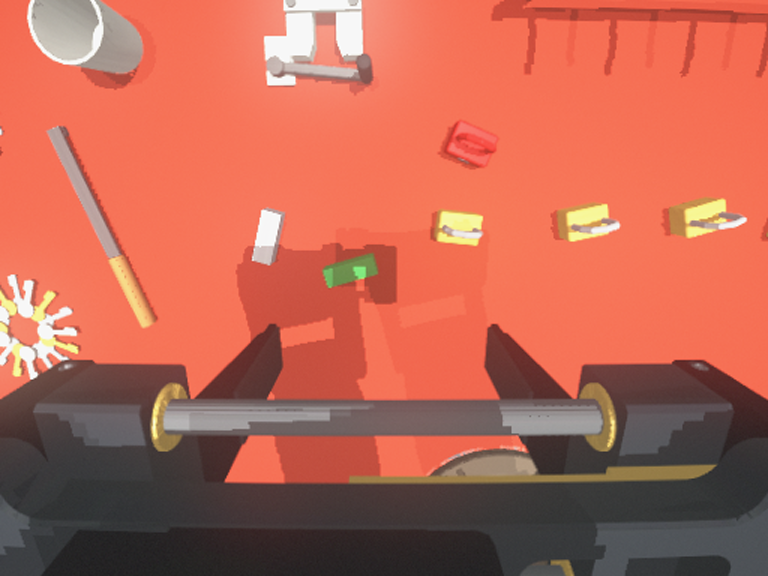

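Emit:
carry_out(commands=[[[0,0,0],[0.05,0,0],0.095],[[0,0,0],[0.05,0,0],0.095],[[0,0,0],[0.02,0,0],0.095],[[0,0,0],[0,0,0],0.095]])

```text
time: 3.4
ee_pos: [0.5396, 0.1589, 0.2939]
eef_rot: [0.0, 1.0, -0.001, -0.001]
wrist_force: [-0.5, -0.7, -0.1]
finger_gap: 0.0948
```

```bash
python3 - <<'E'
from h import *
s=snap('wrist');crop(s,100,0,400,225,2.66,'w2.png'); print(env.sense()['ee_pos'])
np.save('w2.npy',s,allow_pickle=True)
E
```

```text
[0.53868129 0.15921031 0.29418557]
```

View pics/w2.png

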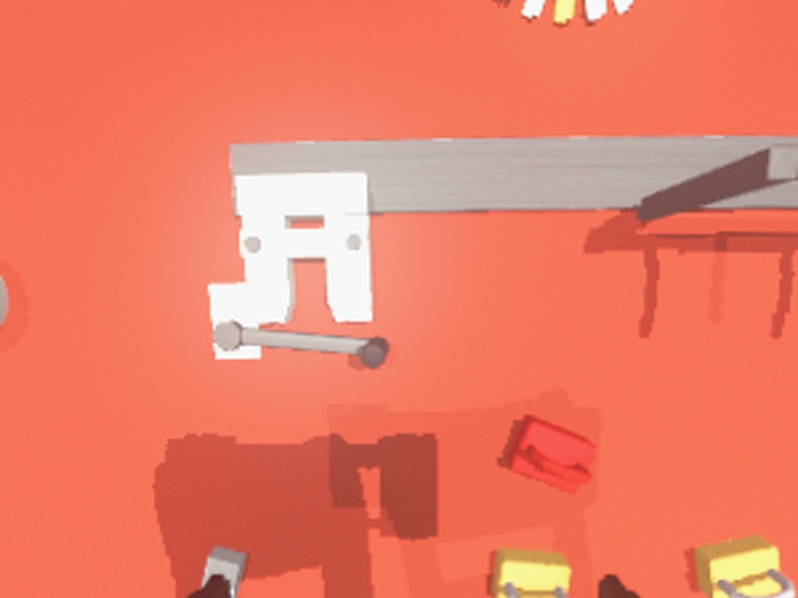

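```bash
python3 - <<'E'
from h import *
np.set_printoptions(precision=4,suppress=True)
s=np.load('w2.npy',allow_pickle=True).item()
W=lambda x,y:(100+x/2.66,y/2.66)
for n,p,z in [('pivot',(228,336),.022),('knob',(375,346),.074),('jR front outer',(372,321),.026),('jR front',(336,321),.026),('jL front',(280,322),.026),('gapL',(291,275),.026),('gapR',(326,275),.026),('gL2',(291,265),.026),('gR2',(326,265),.026),('backL',(234,174),.032),('backR',(368,174),.032),('railbase f1',(380,213),.012),('railbase f2',(640,210),.012),('jR out back',(372,235),.026)]:
    print(n,plane(s,W(*p),z))
E
```

```text
pivot [0.5956 0.2703 0.022 ]
knob [0.593  0.1786 0.074 ]
jR front outer [0.6041 0.1826 0.026 ]
jR front [0.6042 0.2041 0.026 ]
jL front [0.6038 0.2375 0.026 ]
gapL [0.6306 0.2296 0.026 ]
gapR [0.6305 0.2091 0.026 ]
gL2 [0.6362 0.2294 0.026 ]
gR2 [0.6361 0.2089 0.026 ]
backL [0.685 0.258 0.032]
backR [0.6844 0.183  0.032 ]
railbase f1 [0.6658 0.1775 0.012 ]
railbase f2 [0.6675 0.0233 0.012 ]
jR out back [0.6525 0.1817 0.026 ]
```

```bash
python3 - <<'E'
from h import *
s=np.load('w2.npy',allow_pickle=True).item()
P=[]
t=np.array([.5390,.1590,.2940])
for x in(.01,-.01):
  for y in(.0475,.0595,-.0475,-.0595): P.append(t+[x,y,0])
q=proj(s,P);print(q)
im=cv2.resize(s['img'][190:290,150:350],None,fx=4,fy=4,interpolation=cv2.INTER_CUBIC)
for a in q: cv2.circle(im,tuple(int(v) for v in ((a-[150,190])*4)),3,(0,255,0),1)
cv2.imwrite('pics/tip.png',cv2.cvtColor(im,cv2.COLOR_RGB2BGR))
E
```

```text
[[185.41690785 220.36662786]
 [168.0102338  220.39098617]
 [324.1214151  219.86402771]
 [341.5374466  219.76219438]
 [187.70970964 246.47344408]
 [170.84313217 246.46659811]
 [322.05799779 245.99183427]
 [338.93299824 245.86401412]]
```

View pics/tip.png

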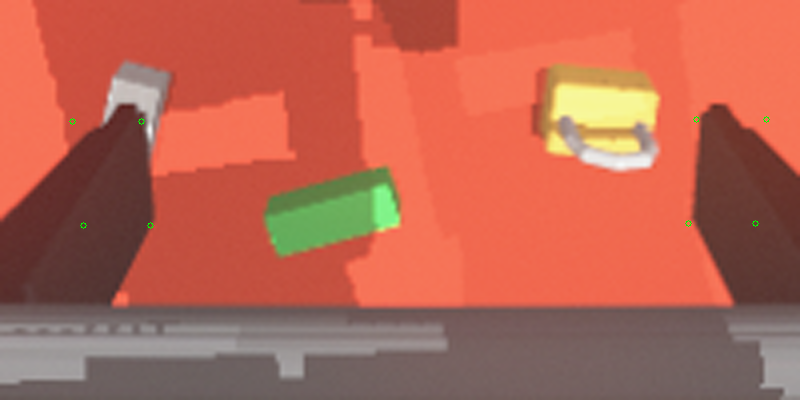

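Emit:
carry_out(commands=[[[0,0,0],[0.05,-0.02,0],0.045],[[0,0,0],[0,0,0.05],0.045],[[0,0,0],[0,0,0.05],0.045],[[0,0,0],[0,0,0.05],0.045],[[0,0,0],[0,0,0.05],0.045],[[0,0,0],[0,0,0],0.045],[[0,0,0],[0,0,0],0.045]], grip_force=10)

```text
time: 4.32
ee_pos: [0.5894, 0.1804, 0.0968]
eef_rot: [-0.0, 1.0, -0.0, 0.001]
wrist_force: [0.1, 0.7, 0.1]
finger_gap: 0.0453
```

```bash
python3 - <<'E'
from h import *
s=snap('wrist');crop(s,100,50,400,275,2.66,'w3.png'); print([env.sense()['ee_pos']])
E
```

```text
[array([0.5897011 , 0.1804942 , 0.09715396])]
```

View pics/w3.png

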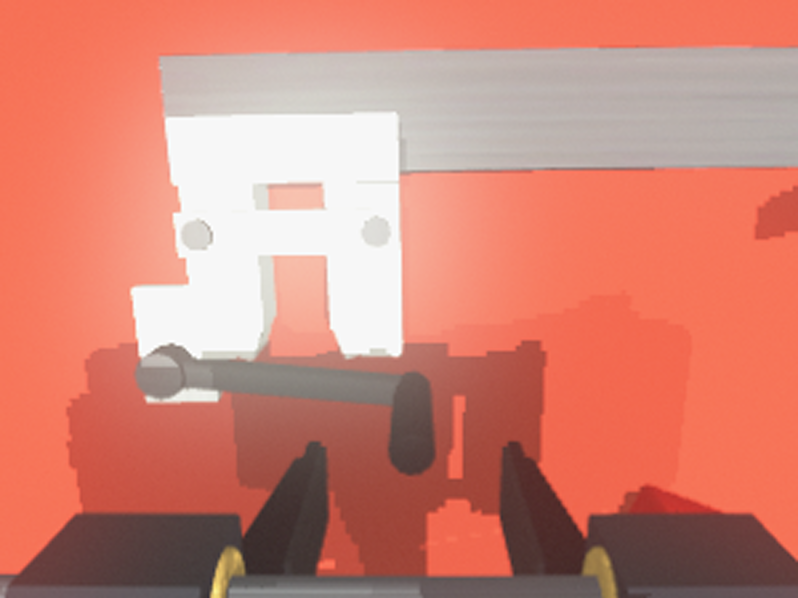

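```bash
python3 - <<'E'
from h import *
np.set_printoptions(precision=4,suppress=True)
s=snap('wrist')
W=lambda x,y:(100+x/2.66,50+y/2.66)
b=np.array([.0017,-.001,0])
for n,p,z in [('knobtop',(411,454),.074),('pivottop',(160,376),.022),('pivot',(160,376),.026),('jRf',(372,355),.026),('jR o',(402,355),.026),('gapL',(265,290),.026),('gapR',(327,290),.026),('gapLfloor',(275,290),.0),('jL',(187,270),.026),('back',(166,118),.032),('backR',(399,114),.032)]: print(n,plane(s,W(*p),z)-b)
t=env.sense()['ee_pos'];print(t)
for g in (.0226,-.0226): print((proj(s,t+[.01,g,0])-[100,50])*2.66)
E
```

```text
knobtop [0.587  0.1818 0.074 ]
pivottop [0.5952 0.2724 0.022 ]
pivot [0.5964 0.2709 0.026 ]
jRf [0.604  0.1956 0.026 ]
jR o [0.6039 0.1851 0.026 ]
gapL [0.627  0.2317 0.026 ]
gapR [0.627  0.2105 0.026 ]
gapLfloor [0.6224 0.2334 0.    ]
jL [0.634  0.2579 0.026 ]
back [0.6827 0.2585 0.032 ]
backR [0.6834 0.1855 0.032 ]
[0.5897 0.1805 0.0971]
[[323.8711 450.1073]]
[[499.7654 449.8518]]
```

Emit:
carry_out(commands=[[[0,0,0],[-0.002,-0.001,0.03],0.045],[[0,0,0],[0,0,0.03],0.045],[[0,0,0],[0,0,0],0.01],[[0,0,0],[0,0,0],0.01],[[0,0,0],[0,0,0],0.01],[[0,0,0],[0,0,0],0.01],[[0,0,0],[0,0,0],0.01]], grip_force=10)

```text
time: 5.3
ee_pos: [0.5873, 0.1811, 0.0357]
eef_rot: [0.0, 1.0, -0.0, 0.001]
wrist_force: [-0.7, -4.0, 6.8]
finger_gap: 0.0138
```

```bash
python3 - <<'E'
import numpy as np
th=np.linspace(.087,2.28,14)
x=-.0922*np.sin(th);y=-.0922*np.cos(th)
print(np.round(np.stack([np.diff(x),-np.diff(y)],1),4).tolist())
E
```

```text
[[-0.0153, -0.0026], [-0.0146, -0.0052], [-0.0136, -0.0076], [-0.0121, -0.0097], [-0.0103, -0.0116], [-0.0082, -0.0132], [-0.0059, -0.0144], [-0.0034, -0.0152], [-0.0008, -0.0155], [0.0018, -0.0154], [0.0044, -0.0149], [0.0068, -0.0139], [0.0091, -0.0126]]
```

Emit:
carry_out(commands=[[[0,0,0],[-0.0153,-0.0026,0],0.01],[[0,0,0],[-0.0146,-0.0052,0],0.01],[[0,0,0],[-0.0136,-0.0076,0],0.01],[[0,0,0],[-0.0121,-0.0097,0],0.01],[[0,0,0],[-0.0103,-0.0116,0],0.01],[[0,0,0],[-0.0082,-0.0132,0],0.01],[[0,0,0],[0,0,0],0.01]])

```text
time: 6.18
ee_pos: [0.5106, 0.2314, 0.0349]
eef_rot: [0.001, 1.0, 0.0, -0.002]
wrist_force: [-8.0, -2.6, 4.8]
finger_gap: 0.0137
```

Emit:
carry_out(commands=[[[0,0,0],[-0.0059,-0.0144,0],0.01],[[0,0,0],[-0.0034,-0.0152,0],0.01],[[0,0,0],[-0.0008,-0.0155,0],0.01],[[0,0,0],[0.0018,-0.0154,0],0.01],[[0,0,0],[0.0044,-0.0149,0],0.01],[[0,0,0],[0.0068,-0.0139,0],0.01],[[0,0,0],[0.0081,-0.0116,0],0.01],[[0,0,0],[0,0,0],0.01],[[0,0,0],[0,0,0],0.01]])

```text
time: 7.3
ee_pos: [0.5247, 0.3328, 0.0346]
eef_rot: [-0.0, 1.0, -0.0, 0.001]
wrist_force: [2.2, 0.3, -2.4]
finger_gap: 0.0136
```

Emit:
carry_out(commands=[[[0,0,0],[0,0,0],0.045],[[0,0,0],[0,0,0],0.045],[[0,0,0],[0,0,-0.05],0.06],[[0,0,0],[0,0,-0.05],0.06],[[0,0,0],[-0.05,0.018,-0.05],0.06],[[0,0,0],[-0.05,0.018,0],0.06],[[0,0,8],[-0.02,0,0],0.06],[[0,0,8],[0,0,0],0.06],[[0,0,0],[0,0,0],0.06]])

```text
time: 8.43
ee_pos: [0.4108, 0.2989, 0.1777]
eef_rot: [-0.0, 0.99, -0.139, 0.0]
wrist_force: [-1.0, 0.6, -0.2]
finger_gap: 0.0597
```

```bash
python3 - <<'E'
from h import *
s=snap('wrist');crop(s,100,50,400,275,2.66,'w4.png'); print([env.sense()['ee_pos']])
np.save('w4.npy',s,allow_pickle=True)
s=snap('scene');crop(s,140,155,340,275,4,'sc2.png')
E
```

```text
[array([0.41101867, 0.29887823, 0.17757687])]
```

View pics/w4.png

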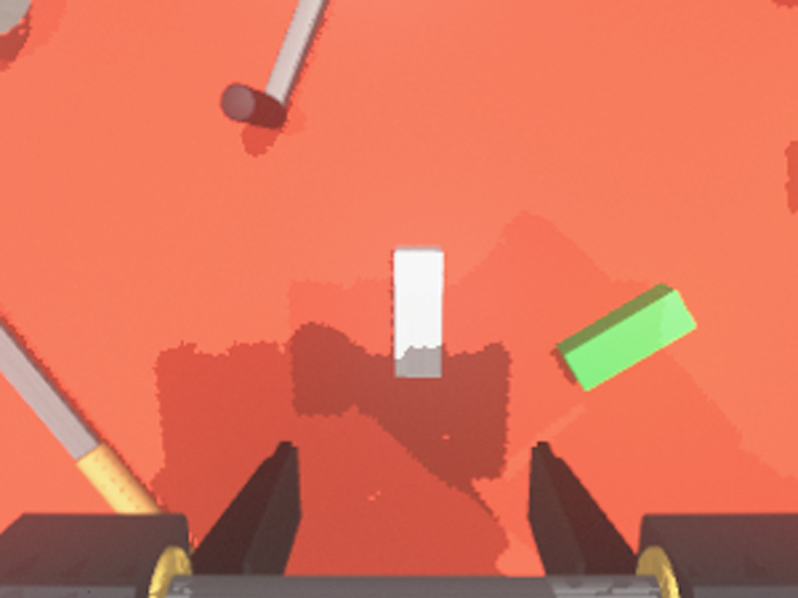

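View pics/sc2.png

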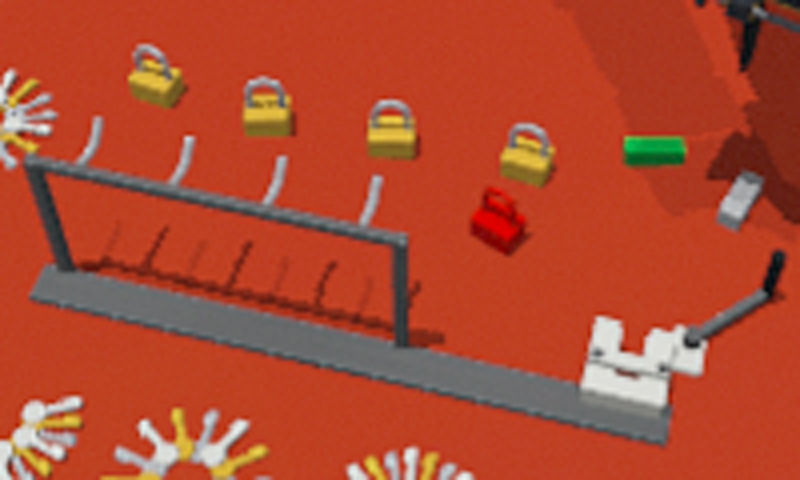

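```bash
python3 - <<'E'
from h import *
np.set_printoptions(precision=4,suppress=True)
s=np.load('w4.npy',allow_pickle=True).item()
W=lambda x,y:(100+x/2.66,50+y/2.66)
S=env.sense();Rm=R.from_quat(np.roll(S['eef_rot'],-1)).as_matrix()
b=Rm@np.array([.0017,.001,0])
c=[plane(s,W(*p),.022)-b for p in((394,250),(443,250),(396,377),(441,377))]
print(*c);m=np.mean(c,0);d=(c[0]+c[1]-c[2]-c[3])/2;print(m,np.linalg.norm(d),np.degrees(np.arctan2(d[1],d[0])))
print('tool-frame of spacer centre', Rm.T@(m-S['ee_pos']))
print(np.degrees(np.arctan2(Rm[1,0],Rm[0,0])))
E
```

```text
[0.4521 0.297  0.022 ] [0.446  0.2756 0.022 ] [0.394  0.3132 0.022 ] [0.3881 0.2925 0.022 ]
[0.4201 0.2946 0.022 ] 0.06029101466994997 -15.901916772922464
tool-frame of spacer centre [0.0098 0.0017 0.1554]
-15.831380765353456
```

Emit:
carry_out(commands=[[[0,0,0],[-0.009,0.0017,0.05],0.06],[[0,0,0],[0,0,0.05],0.06],[[0,0,0],[0,0,0.05],0.05],[[0,0,0],[0,0,0.022],0.05],[[0,0,0],[0,0,0],0.015],[[0,0,0],[0,0,0],0.015],[[0,0,0],[0,0,0],0.015],[[0,0,0],[0,0,0],0.015],[[0,0,0],[0,0,-0.006],0.015],[[0,0,0],[0,0,0],0.015]], grip_force=30)

```text
time: 9.78
ee_pos: [0.402, 0.2998, 0.012]
eef_rot: [-0.0, 0.99, -0.139, 0.0]
wrist_force: [-0.6, -0.7, -2.3]
finger_gap: 0.0216
```

Emit:
carry_out(commands=[[[0,0,0],[0,0,-0.02],0.015],[[0,0,-8.2],[0,0,0],0.015],[[0,0,-8.2],[0,0,0],0.015],[[0,0,0],[0.04,0.0268,0],0.015],[[0,0,0],[0.04,0.0268,0],0.015],[[0,0,0],[0.04,0.0268,0],0.015],[[0,0,0],[0,0,0],0.015],[[0,0,0],[0,0,0],0.015]])

```text
time: 10.78
ee_pos: [0.5216, 0.22, 0.0311]
eef_rot: [0.0, 1.0, 0.003, -0.001]
wrist_force: [-0.5, -0.0, -1.7]
finger_gap: 0.0218
```

```bash
python3 - <<'E'
from h import *
s=snap('wrist');crop(s,100,50,400,275,2.66,'w5.png'); print([env.sense()['ee_pos']])
np.save('w5.npy',s,allow_pickle=True)
E
```

```text
[array([0.52136988, 0.2203744 , 0.03123322])]
```

View pics/w5.png

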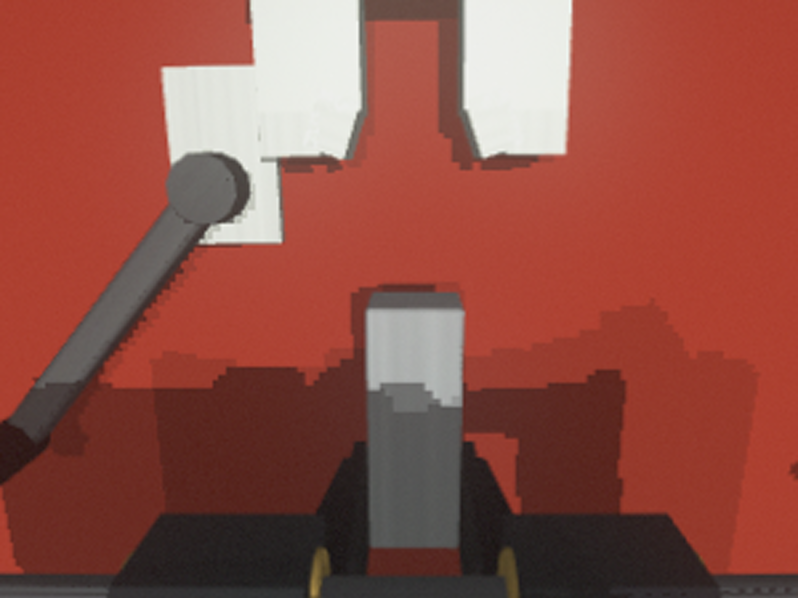

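Emit:
carry_out(commands=[[[0,0,0],[0.01,-0.0004,0.0125],0.015],[[0,0,0],[0,0,0.0125],0.015],[[0,0,0],[0.015,0,0],0.015],[[0,0,0],[0.01,0,0],0.015],[[0,0,0],[0.01,0,0],0.015],[[0,0,0],[0,0,0],0.015]])

```text
time: 11.58
ee_pos: [0.5679, 0.2207, 0.0061]
eef_rot: [0.0, 1.0, 0.003, 0.0]
wrist_force: [-0.3, 0.0, -3.3]
finger_gap: 0.0215
```

Emit:
carry_out(commands=[[[0,0,0],[0.007,0,0],0.015],[[0,0,0],[0.007,0,0],0.015],[[0,0,0],[0.006,0,0],0.015],[[0,0,0],[0,0,0],0.015]])

```text
time: 12.08
ee_pos: [0.5878, 0.2209, 0.0064]
eef_rot: [0.0, 1.0, 0.003, 0.0]
wrist_force: [-0.1, 0.3, -2.7]
finger_gap: 0.022
```

```bash
python3 - <<'E'
from h import *
s=snap('wrist');crop(s,100,50,400,275,2.66,'w6.png'); print([env.sense()['ee_pos']])
E
```

```text
[array([0.58739214, 0.2208929 , 0.00632317])]
```

View pics/w6.png

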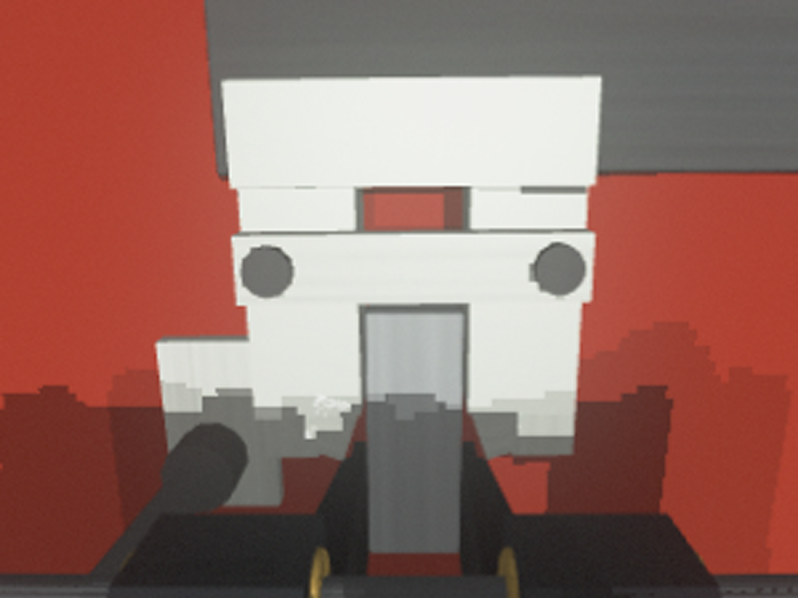

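Emit:
carry_out(commands=[[[0,0,0],[0,0,0],0.035],[[0,0,0],[0,0,0],0.035],[[0,0,0],[-0.02,0,0],0.035],[[0,0,0],[-0.025,0,0],0.035],[[0,0,0],[0,0,-0.002],0],[[0,0,0],[0,0,0],0],[[0,0,0],[0,0,0],0],[[0,0,0],[0,0,0],0],[[0,0,0],[0.02,0,0],0],[[0,0,0],[0,0,0],0]])

```text
time: 13.38
ee_pos: [0.5633, 0.2206, 0.0083]
eef_rot: [-0.0, 1.0, 0.003, 0.0]
wrist_force: [-0.4, -0.1, -0.6]
finger_gap: 0.0007
```

Emit:
carry_out(commands=[[[0,0,0],[0.006,0,0],0],[[0,0,0],[0.006,0,0],0],[[0,0,0],[0.006,0,0],0],[[0,0,0],[0.004,0,0],0],[[0,0,0],[0.004,0,0],0],[[0,0,0],[0,0,0],0]])

```text
time: 14.12
ee_pos: [0.5888, 0.221, 0.0085]
eef_rot: [-0.0, 1.0, 0.003, 0.0]
wrist_force: [0.9, -0.7, -0.5]
finger_gap: 0.0002
```

Emit:
carry_out(commands=[[[0,0,0],[0.002,0,0],0],[[0,0,0],[0.002,0,0],0],[[0,0,0],[0,0,0],0]])

```text
time: 14.5
ee_pos: [0.5921, 0.2209, 0.0084]
eef_rot: [0.0, 1.0, 0.003, -0.0]
wrist_force: [-2.7, -0.1, 0.2]
finger_gap: -0.0
```

```bash
python3 - <<'E'
from h import *
s=snap('wrist');crop(s,160,80,310,230,4,'w7.png'); print([env.sense()['ee_pos']])
E
```

```text
[array([0.59209591, 0.22093619, 0.00839567])]
```

View pics/w7.png

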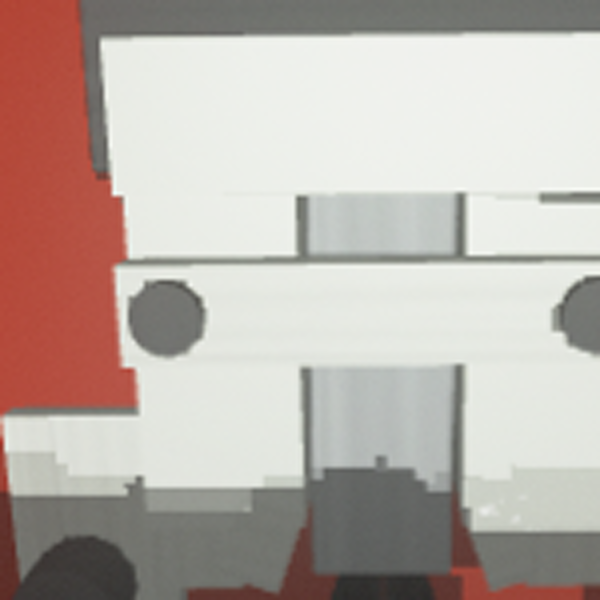

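Emit:
carry_out(commands=[[[0,0,0],[0.001,0,0],0],[[0,0,0],[0.001,0,0],0],[[0,0,0],[0,0,0],0]])

```text
time: 14.92
ee_pos: [0.5922, 0.2209, 0.0084]
eef_rot: [0.0, 1.0, 0.004, -0.002]
wrist_force: [-13.0, -0.1, 8.1]
finger_gap: 0.0002
```

Emit:
carry_out(commands=[[[0,0,0],[-0.03,0,0],0],[[0,0,0],[-0.04,0,-0.03],0.045],[[0,0,0],[0,0,-0.06],0.045],[[0,0,0],[0,-0.05,0],0.045],[[0,0,0],[0,-0.06,0],0.045],[[0,0,0],[0,0,0],0.045]], grip_force=10)

```text
time: 15.68
ee_pos: [0.5236, 0.3339, 0.0986]
eef_rot: [-0.001, 1.0, 0.005, 0.001]
wrist_force: [0.2, -0.5, -0.5]
finger_gap: 0.0429
```

```bash
python3 - <<'E'
from h import *
s=snap('wrist');crop(s,100,50,400,275,2.66,'w8.png'); print([env.sense()['ee_pos']])
np.save('w8.npy',s,allow_pickle=True)
E
```

```text
[array([0.52344851, 0.33199962, 0.09831641])]
```

View pics/w8.png

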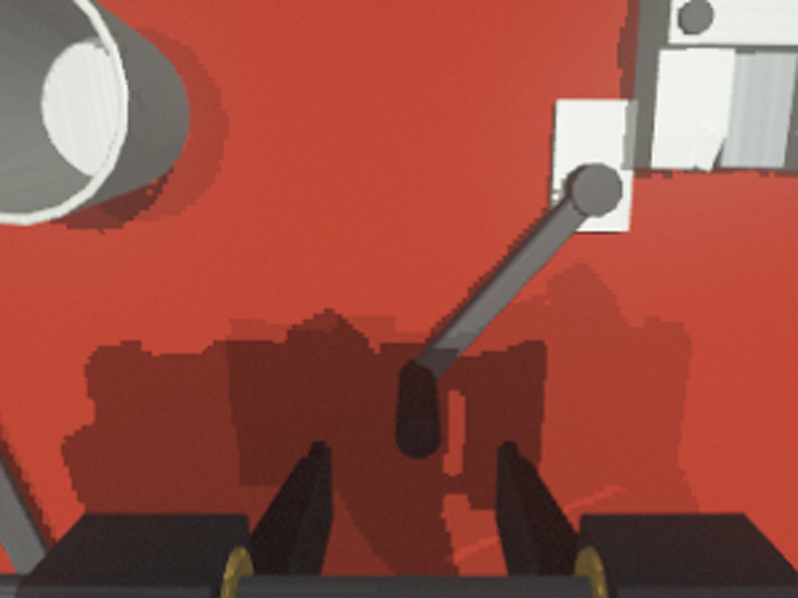

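Emit:
carry_out(commands=[[[0,0,0],[0.001,0,0.03],0.045],[[0,0,0],[0,0,0.032],0.045],[[0,0,0],[0,0,0],0.01],[[0,0,0],[0,0,0],0.01],[[0,0,0],[0,0,0],0.01],[[0,0,0],[0,0,0],0.01],[[0,0,0],[0,0,0],0.01]], grip_force=10)

```text
time: 16.6
ee_pos: [0.5248, 0.3309, 0.0375]
eef_rot: [-0.0, 1.0, 0.003, 0.001]
wrist_force: [-2.4, 1.7, 7.1]
finger_gap: 0.0136
```

```bash
python3 - <<'E'
import numpy as np
th=np.linspace(2.27,0.0,15)
x=-.0922*np.sin(th)+.001*(1-th/2.27);y=-.0922*np.cos(th)
dx=np.diff(x);dy=np.diff(y);a=.006
print(np.round(np.stack([dx,-dy],1),4).tolist())
E
```

```text
[[-0.0086, 0.0122], [-0.0065, 0.0134], [-0.0043, 0.0143], [-0.0019, 0.0148], [0.0005, 0.0149], [0.0029, 0.0147], [0.0053, 0.014], [0.0075, 0.013], [0.0094, 0.0116], [0.0112, 0.01], [0.0127, 0.008], [0.0138, 0.0059], [0.0146, 0.0036], [0.015, 0.0012]]
```

Emit:
carry_out(commands=[[[0,0,0],[-0.0086,0.0122,0],0.01],[[0,0,0],[-0.0065,0.0134,0],0.01],[[0,0,0],[-0.0043,0.0143,0],0.01],[[0,0,0],[-0.0019,0.0148,0],0.01],[[0,0,0],[0.0005,0.0149,0],0.01],[[0,0,0],[0.0029,0.0147,0],0.01],[[0,0,0],[0.0053,0.014,0],0.01],[[0,0,0],[0.0075,0.013,0],0.01],[[0,0,0],[0,0,0],0.01]])

```text
time: 17.73
ee_pos: [0.5212, 0.2178, 0.0368]
eef_rot: [0.0, 1.0, 0.003, 0.0]
wrist_force: [0.1, -2.1, 7.1]
finger_gap: 0.0142
```

Emit:
carry_out(commands=[[[0,0,0],[0.0094,0.0116,0],0.01],[[0,0,0],[0.0112,0.01,0],0.01],[[0,0,0],[0.0127,0.008,0],0.01],[[0,0,0],[0.0138,0.0059,0],0.01],[[0,0,0],[0.0146,0.0036,0],0.01],[[0,0,0],[0,0,0],0.01]])

```text
time: 18.48
ee_pos: [0.5842, 0.1808, 0.0366]
eef_rot: [-0.001, 1.0, 0.003, 0.001]
wrist_force: [2.4, 8.6, 3.4]
finger_gap: 0.0137
```

Emit:
carry_out(commands=[[[0,0,0],[0.008,0.001,0],0.01],[[0,0,0],[0.005,0,0],0.01],[[0,0,0],[0,0,0],0.01]])

```text
time: 18.85
ee_pos: [0.5944, 0.1805, 0.0363]
eef_rot: [-0.0, 1.0, 0.003, -0.001]
wrist_force: [-7.0, 11.5, 6.2]
finger_gap: 0.0137
```

Emit:
carry_out(commands=[[[0,0,0],[0.002,0,0],0.01],[[0,0,0],[0,0,0],0.01],[[0,0,0],[0,0,0],0.01]])

```text
time: 19.23
ee_pos: [0.5954, 0.1805, 0.0361]
eef_rot: [-0.0, 1.0, 0.003, -0.002]
wrist_force: [-9.3, 10.9, 7.5]
finger_gap: 0.0141
```

Emit:
carry_out(commands=[[[0,0,0],[0,0,0],0.045],[[0,0,0],[0,0,0],0.045],[[0,0,0],[0,0,-0.06],0.045],[[0,0,0],[-0.05,0,-0.05],0.06],[[0,0,0],[0,0,-0.05],0.06],[[0,0,0],[0,0,0],0.06]])

```text
time: 19.98
ee_pos: [0.5545, 0.1792, 0.1943]
eef_rot: [-0.0, 1.0, 0.003, 0.003]
wrist_force: [0.1, 0.2, -0.5]
finger_gap: 0.0595
```

```bash
python3 - <<'E'
from h import *
np.set_printoptions(precision=4,suppress=True)
s=snap('wrist');crop(s,100,0,400,225,2.66,'w9.png'); print([env.sense()['ee_pos']])
np.save('w9.npy',s,allow_pickle=True)
s=snap('scene');crop(s,140,155,340,275,4,'sc3.png')
E
```

```text
[array([0.5538, 0.179 , 0.192 ])]
```

View pics/w9.png

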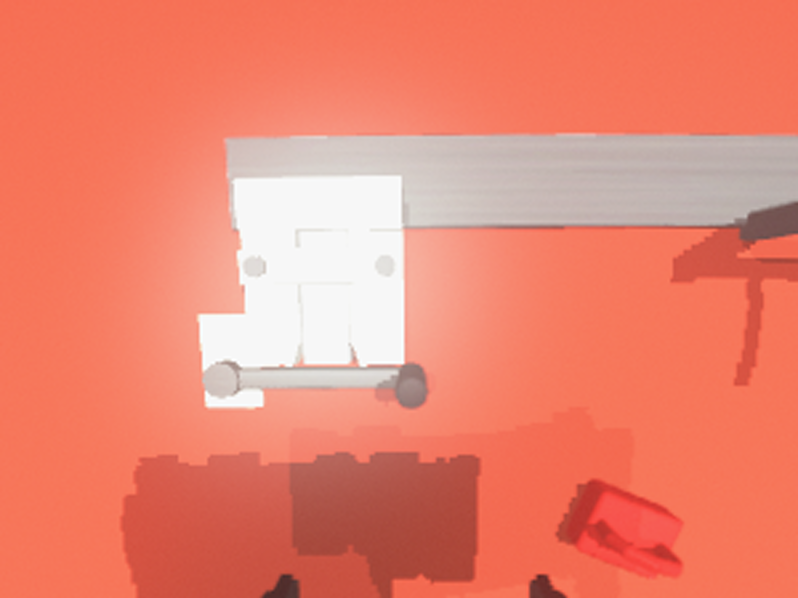

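View pics/sc3.png

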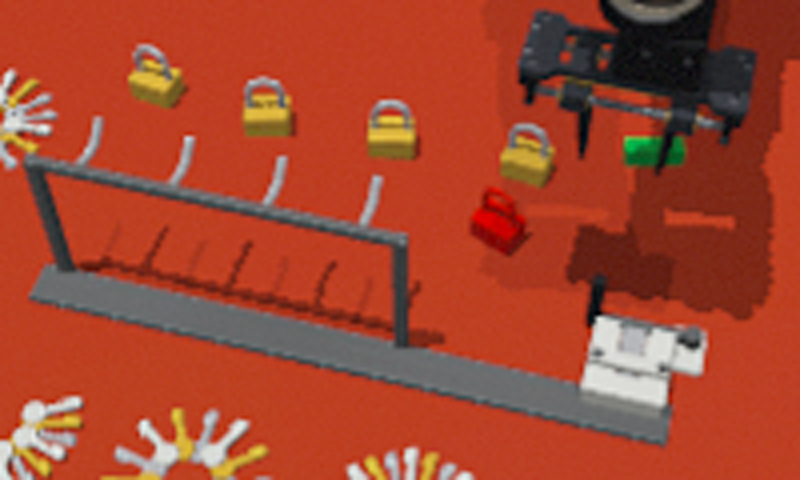

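Emit:
carry_out(commands=[[[0,0,0],[0,0,-0.05],0.06],[[0,0,0],[-0.03,0.04,-0.03],0.06],[[0,0,0],[-0.035,0.04,0],0.06],[[0,0,0],[-0.035,0.04,0],0.06],[[0,0,0],[0,0,0],0.06],[[0,0,0],[0,0,0],0.06]])

```text
time: 20.82
ee_pos: [0.4543, 0.0585, 0.2698]
eef_rot: [0.0, 1.0, 0.003, -0.001]
wrist_force: [0.3, -0.4, 0.4]
finger_gap: 0.0599
```

```bash
python3 - <<'E'
from h import *
np.set_printoptions(precision=4,suppress=True)
s=snap('wrist');crop(s,60,0,460,225,2,'w10.png'); print([env.sense()['ee_pos']])
np.save('w10.npy',s,allow_pickle=True)
E
```

```text
[array([0.4545, 0.0588, 0.2698])]
```

View pics/w10.png

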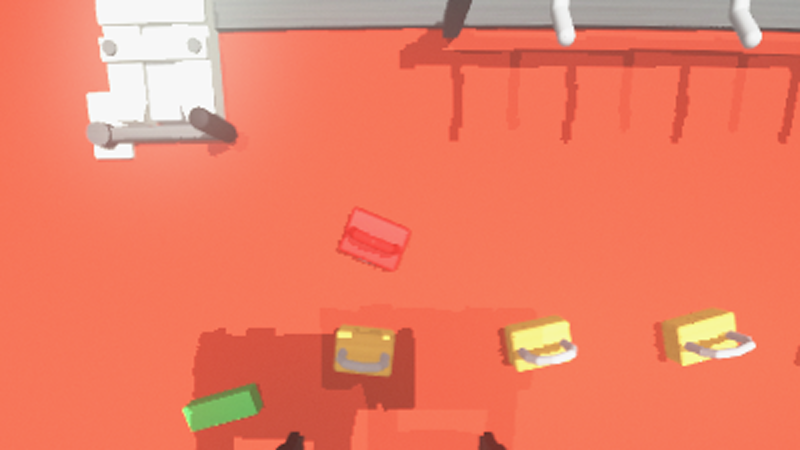

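```bash
python3 - <<'E'
from h import *
np.set_printoptions(precision=4,suppress=True)
s=np.load('w10.npy',allow_pickle=True).item()
W=lambda x,y:(60+x/2,y/2)
b=np.array([.0017,-.001,0])
for n,p,z in [('p4tl',(337,325),.03),('p4tr',(395,327),.03),('p4br',(391,377),.03),('p4bl',(335,374),.03),('p3tl',(508,326),.03),('p3tr',(569,318),.03),('p2tl',(672,322),.03),('p2tr',(735,313),.03),('h4tip',(567,42),.173),('h3tip',(749,42),.173)]: print(n,plane(s,W(*p),z)-b)
E
```

```text
p4tl [0.4549 0.1006 0.03  ]
p4tr [0.4535 0.0556 0.03  ]
p4br [0.4131 0.0585 0.03  ]
p4bl [0.4154 0.1031 0.03  ]
p3tl [ 0.4548 -0.032   0.03  ]
p3tr [ 0.4614 -0.079   0.03  ]
p2tl [ 0.4588 -0.1604  0.03  ]
p2tr [ 0.4664 -0.2095  0.03  ]
h4tip [ 0.6107 -0.0182  0.173 ]
h3tip [ 0.6127 -0.1004  0.173 ]
```

Emit:
carry_out(commands=[[[0,0,2.8],[-0.0215,-0.0205,0],0.07],[[0,0,0],[0,0,0.05],0.07],[[0,0,0],[0,0,0.06],0.07],[[0,0,0],[0,0,0.06],0.07],[[0,0,0],[0,0,0],0.07],[[0,0,0],[0,0,0],0.07]])

```text
time: 21.62
ee_pos: [0.4333, 0.0794, 0.1018]
eef_rot: [0.0, 1.0, -0.021, 0.0]
wrist_force: [1.1, -0.3, 0.9]
finger_gap: 0.0699
```

```bash
cat > g.py <<'E'
from h import *
import sys
np.set_printoptions(precision=4,suppress=True)
s=snap('wrist');crop(s,100,50,400,275,2.66,sys.argv[1]+'.png')
S=env.sense();print(S['ee_pos'],S['eef_rot'])
np.save(sys.argv[1]+'.npy',s,allow_pickle=True)
E
python3 g.py w11
```

```text
[0.4335 0.0793 0.1024] [-0.      0.9998 -0.0207  0.0014]
```

View pics/w11.png

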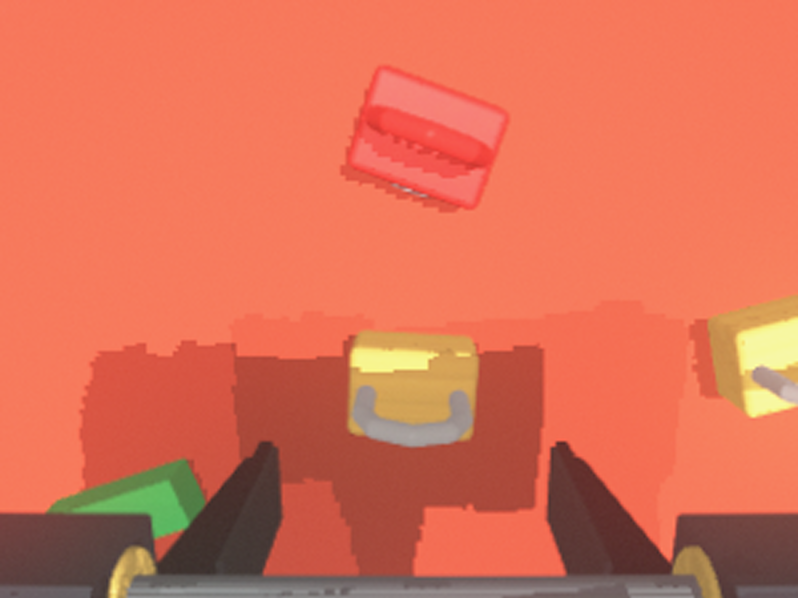

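```bash
cat > m.py <<'E'
from h import *
np.set_printoptions(precision=4,suppress=True)
def toolpts(f,pts):
    s=np.load(f+'.npy',allow_pickle=True).item()
    S=env.sense();Rm=R.from_quat(np.roll(S['eef_rot'],-1)).as_matrix()
    b=Rm@np.array([.0017,.001,0])
    for n,p,z in pts:
        q=plane(s,(100+p[0]/2.66,50+p[1]/2.66),z)-b
        print(n,q,'tool',Rm.T@(q-S['ee_pos']))
E
python3 -c "
from m import *
toolpts('w11',[('legL',(366,394),.032),('legR',(459,397),.032),('crown',(413,433),.0675),('bl',(351,335),.03),('br',(476,338),.03)])"
```

```text
legL [0.4341 0.0967 0.032 ] tool [-0.0003 -0.0174  0.0704]
legR [0.4316 0.0639 0.032 ] tool [-0.0015  0.0155  0.0704]
crown [0.4327 0.0802 0.0675] tool [-0.0009 -0.0008  0.0349]
bl [0.4553 0.1008 0.03  ] tool [ 0.0207 -0.0224  0.0725]
br [0.4523 0.0573 0.03  ] tool [0.0196 0.0212 0.0725]
```

Emit:
carry_out(commands=[[[0,0,2],[-0.001,-0.001,0.03],0.07],[[0,0,0],[0,0,0.038],0.07],[[0,0,0],[0,0,0],0.07],[[0,0,0],[0,0,0],0.03],[[0,0,0],[0,0,0],0.03],[[0,0,0],[0,0,0],0.03],[[0,0,0],[0,0,0],0.03],[[0,0,0],[0,0,0],0.03]], grip_force=25)

```text
time: 22.68
ee_pos: [0.4316, 0.08, 0.0333]
eef_rot: [-0.0, 0.999, -0.038, 0.001]
wrist_force: [-0.9, 1.1, 9.2]
finger_gap: 0.0392
```

Emit:
carry_out(commands=[[[0,0,0],[0,0,-0.03],0.03],[[0,0,0],[0,0,-0.045],0.03],[[0,0,0],[0,0,-0.045],0.03],[[0,0,-5],[0,0,0],0.03],[[0,0,0],[0.03,0.025,0],0.03],[[0,0,0],[0.03,0.025,0],0.03],[[0,0,0],[0.03,0.025,0],0.03],[[0,0,0],[0.02,0.023,0],0.03],[[0,0,0],[0,0,0],0.03],[[0,0,0],[0,0,0],0.03]])

```text
time: 23.92
ee_pos: [0.5414, -0.0165, 0.1523]
eef_rot: [-0.0, 1.0, 0.005, -0.001]
wrist_force: [-0.4, -0.4, -3.2]
finger_gap: 0.0391
```

```bash
python3 g.py w12; python3 -c "
from h import *
s=snap('scene');crop(s,140,155,340,275,4,'sc4.png')"
```

```text
[ 0.5414 -0.0163  0.1524] [-0.0001  1.      0.0054 -0.0006]
```

View pics/w12.png

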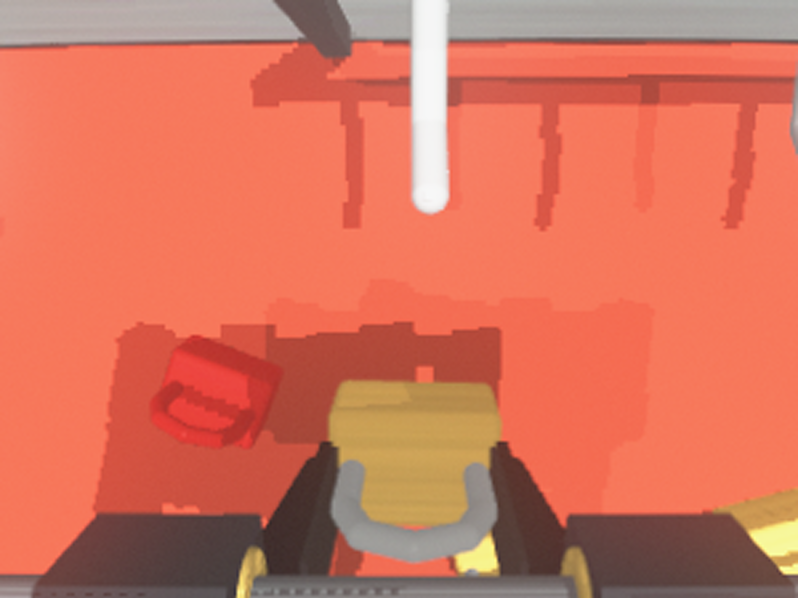

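View pics/sc4.png

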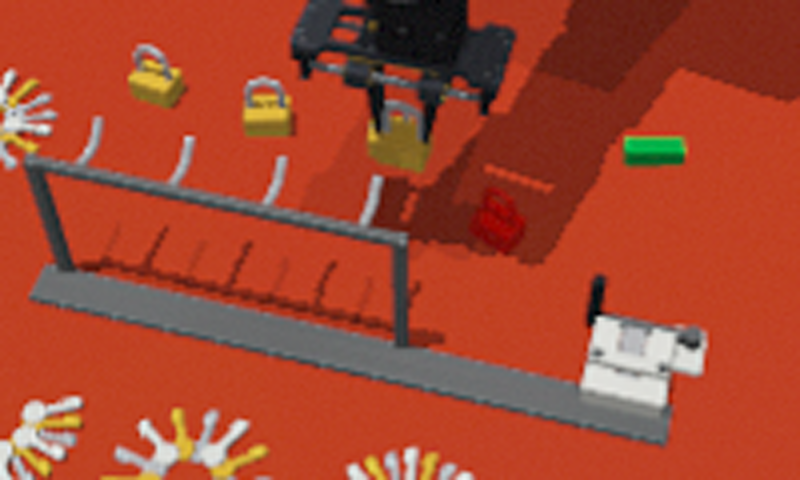

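```bash
python3 -c "
from m import *
toolpts('w12',[('tip',(430,205),.173),('tipend',(430,213),.17),('bend',(429,122),.16),('mid',(429,60),.16),('crown',(414,545),.184),('legL',(350,470),.152),('legR',(478,470),.152)])"
```

```text
tip [ 0.6126 -0.0186  0.173 ] tool [ 0.071   0.0032 -0.0205]
tipend [ 0.6108 -0.0187  0.17  ] tool [ 0.0692  0.0032 -0.0175]
bend [ 0.6293 -0.0184  0.16  ] tool [ 0.0876  0.0032 -0.0075]
mid [ 0.6417 -0.0182  0.16  ] tool [ 0.1001  0.0031 -0.0075]
crown [ 0.5409 -0.0159  0.184 ] tool [-0.0007 -0.0002 -0.0314]
legL [0.5439 0.0006 0.152 ] tool [ 0.0025 -0.0168  0.0006]
legR [ 0.5442 -0.0326  0.152 ] tool [0.0024 0.0164 0.0006]
```

Emit:
carry_out(commands=[[[0,0,0],[0.02,0.0025,0.001],0.03],[[0,0,0],[0.02,0,0],0.03],[[0,0,0],[0.02,0,0],0.03],[[0,0,0],[0.02,0,0],0.03],[[0,0,0],[0.015,0,0],0.03],[[0,0,0],[0,0,0],0.03]])

```text
time: 24.78
ee_pos: [0.6373, -0.0177, 0.1514]
eef_rot: [0.0, 1.0, 0.006, -0.0]
wrist_force: [-0.8, -0.1, -3.3]
finger_gap: 0.039
```

```bash
python3 -c "
from h import *
print(env.sense()['ee_pos'],env.sense()['wrist_force'])
s=snap('scene');crop(s,200,170,300,245,8,'sc5.png')
s=snap('side');crop(s,200,100,350,212,5,'si5.png')"
```

```text
[ 0.63730959 -0.01766422  0.15141403] [-0.81403233 -0.05978276 -3.3185905 ]
```

View pics/sc5.png

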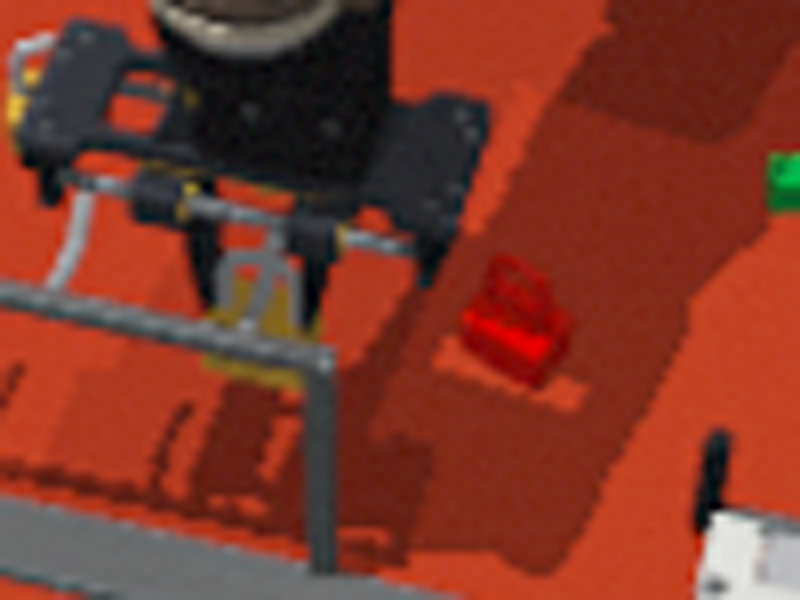

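View pics/si5.png

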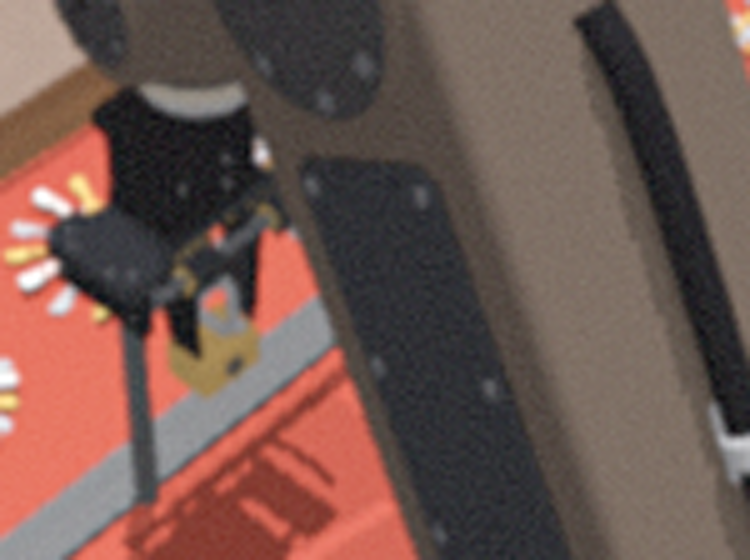

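Scene view: the hook bar passes through the shackle opening at crop (250,310), with no contact force. Lower onto the throat.

Emit:
carry_out(commands=[[[0,0,0],[-0.0005,0,0.01],0.03],[[0,0,0],[0,0,0.007],0.03],[[0,0,0],[0,0,0.003],0.03],[[0,0,0],[0,0,0],0.03],[[0,0,0],[0,0,0],0.03]])

```text
time: 25.5
ee_pos: [0.6369, -0.0184, 0.1318]
eef_rot: [0.0, 1.0, 0.005, 0.0]
wrist_force: [-0.6, 1.1, -2.9]
finger_gap: 0.0389
```

Emit:
carry_out(commands=[[[0,0,0],[0,0,0.0015],0.03],[[0,0,0],[0,0,0.001],0.03],[[0,0,0],[0,0,0],0.03]])

```text
time: 25.88
ee_pos: [0.637, -0.0184, 0.1296]
eef_rot: [0.0, 1.0, 0.005, 0.0]
wrist_force: [-1.0, 0.4, 2.7]
finger_gap: 0.0391
```

Emit:
carry_out(commands=[[[0,0,0],[0,0,0],0.045],[[0,0,0],[0,0,0],0.052],[[0,0,0],[0,0,0],0.052],[[0,0,0],[0,0,-0.02],0.052],[[0,0,0],[0,0,-0.04],0.055],[[0,0,0],[0,0,-0.05],0.06],[[0,0,0],[-0.03,0,0],0.06],[[0,0,0],[-0.05,0,0],0.06],[[0,0,0],[-0.05,0,0],0.06],[[0,0,0],[0,0,0],0.06]])

```text
time: 27.12
ee_pos: [0.5043, -0.0195, 0.2397]
eef_rot: [0.0, 1.0, 0.005, -0.0]
wrist_force: [-0.3, -0.6, 0.5]
finger_gap: 0.0601
```

```bash
python3 g.py w13; python3 -c "
from h import *
s=snap('scene');crop(s,140,155,340,275,4,'sc6.png')"
```

```text
[ 0.5063 -0.0197  0.2399] [0.0001 1.     0.005  0.0006]
```

View pics/w13.png

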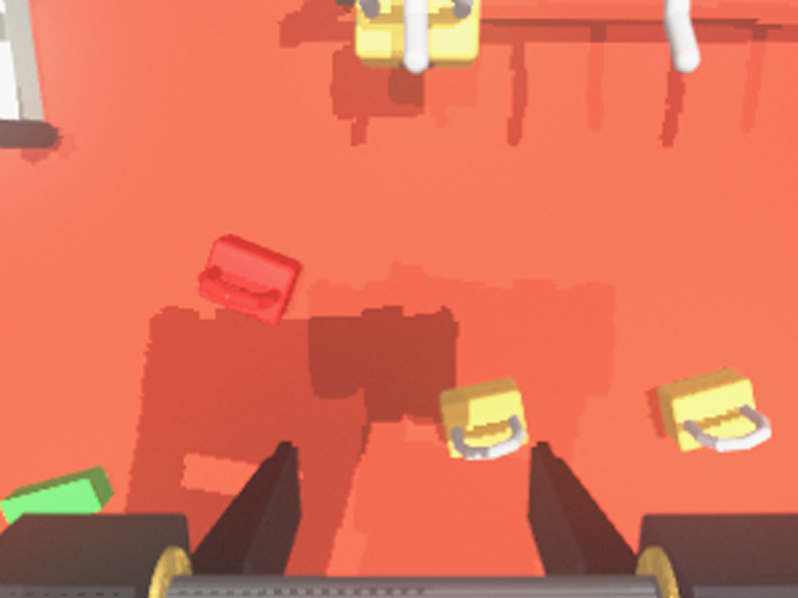

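View pics/sc6.png

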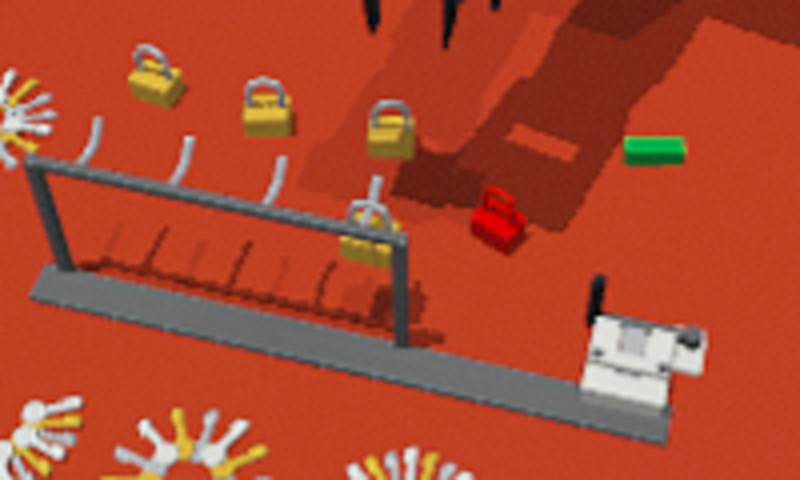

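Padlock 4 hangs on hook 4. Next, padlock 3: measure it in this view (legs near (462,440), (518,430)).

```bash
python3 -c "
from m import *
toolpts('w13',[('legL',(462,436),.034),('legR',(515,428),.034),('crown',(489,451),.0675),('bl',(441,391),.03),('br',(514,381),.03)])"
```

```text
legL [ 0.4339 -0.0472  0.034 ] tool [-0.074   0.0266  0.2056]
legR [ 0.4389 -0.0769  0.034 ] tool [-0.0692  0.0564  0.2056]
crown [ 0.4391 -0.0588  0.0675] tool [-0.0688  0.0383  0.1721]
bl [ 0.4592 -0.035   0.03  ] tool [-0.0485  0.0146  0.2097]
br [ 0.4654 -0.0756  0.03  ] tool [-0.0427  0.0553  0.2097]
```

Emit:
carry_out(commands=[[[0,0,0],[-0.035,0.0205,0],0.07],[[0,0,0],[-0.0345,0.0205,0],0.07],[[0,0,-8.5],[0,0,0.04],0.07],[[0,0,0],[0,0,0.05],0.07],[[0,0,0],[0,0,0.048],0.07],[[0,0,0],[0,0,0],0.07],[[0,0,0],[0,0,0],0.07]])

```text
time: 28.1
ee_pos: [0.4389, -0.0617, 0.1022]
eef_rot: [0.0, 0.997, 0.079, 0.0]
wrist_force: [0.8, 1.2, 0.8]
finger_gap: 0.07
```

```bash
python3 g.py w14
```

```text
[ 0.439  -0.0617  0.1026] [0.0005 0.9968 0.0793 0.0011]
```

View pics/w14.png

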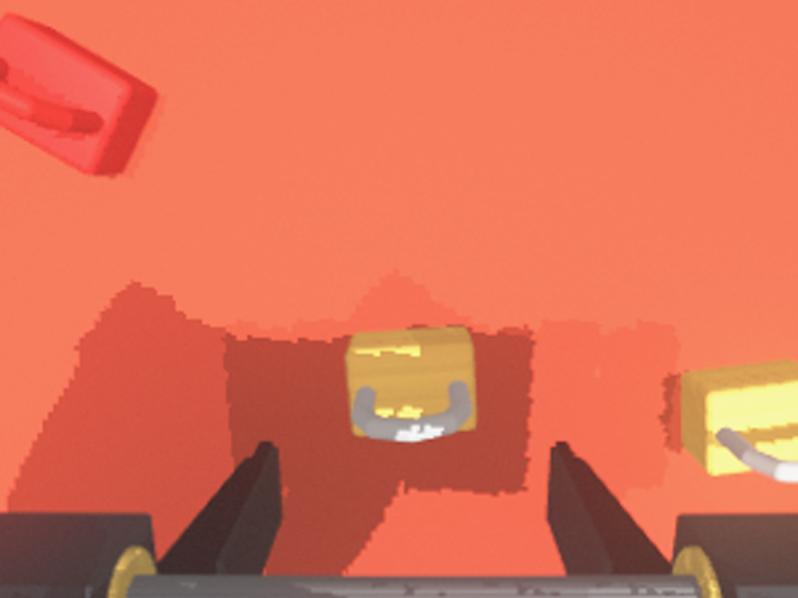

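Emit:
carry_out(commands=[[[0,0,-2.5],[0,-0.001,0.03],0.07],[[0,0,0],[0,0,0.0385],0.07],[[0,0,0],[0,0,0],0.07],[[0,0,0],[0,0,0],0.03],[[0,0,0],[0,0,0],0.03],[[0,0,0],[0,0,0],0.03],[[0,0,0],[0,0,0],0.03],[[0,0,0],[0,0,0],0.03]], grip_force=25)

```text
time: 29.15
ee_pos: [0.438, -0.0606, 0.0333]
eef_rot: [0.0, 0.995, 0.101, 0.001]
wrist_force: [-1.4, -0.2, 10.0]
finger_gap: 0.0393
```

Emit:
carry_out(commands=[[[0,0,0],[0,0,-0.029],0.03],[[0,0,0],[0,0,-0.045],0.03],[[0,0,0],[0,0,-0.045],0.03],[[0,0,5.5],[0,0,0],0.03],[[0,0,5.5],[0,0,0],0.03],[[0,0,0],[0.036,0.0145,0],0.03],[[0,0,0],[0.036,0.0145,0],0.03],[[0,0,0],[0.034,0.0145,0],0.03],[[0,0,0],[0,0,0],0.03],[[0,0,0],[0,0,0],0.03]])

```text
time: 30.4
ee_pos: [0.543, -0.1025, 0.1512]
eef_rot: [-0.0, 1.0, 0.005, -0.001]
wrist_force: [-0.5, 0.1, -1.7]
finger_gap: 0.0388
```

```bash
python3 g.py w15
```

```text
[ 0.543  -0.1024  0.1514] [-0.0002  1.      0.0052 -0.0006]
```

View pics/w15.png

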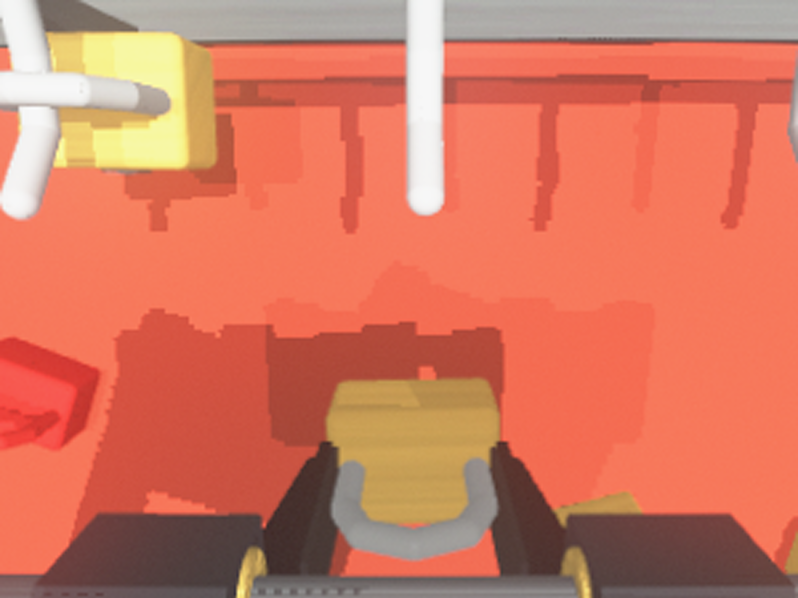

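Emit:
carry_out(commands=[[[0,0,0],[0.02,0.002,0],0.03],[[0,0,0],[0.02,0,0],0.03],[[0,0,0],[0.02,0,0],0.03],[[0,0,0],[0.02,0,0],0.03],[[0,0,0],[0.0145,0,0],0.03],[[0,0,0],[0,0,0],0.03],[[0,0,0],[0,0,0.01],0.03],[[0,0,0],[0,0,0.006],0.03],[[0,0,0],[0,0,0.003],0.03],[[0,0,0],[0,0,0],0.03]])

```text
time: 31.7
ee_pos: [0.6383, -0.1039, 0.1324]
eef_rot: [-0.0, 1.0, 0.005, -0.0]
wrist_force: [-0.5, -1.5, -2.1]
finger_gap: 0.0393
```

Emit:
carry_out(commands=[[[0,0,0],[0,0,0.0015],0.03],[[0,0,0],[0,0,0.001],0.03],[[0,0,0],[0,0,0],0.03]])

```text
time: 32.08
ee_pos: [0.6386, -0.1038, 0.1302]
eef_rot: [0.0, 1.0, 0.005, 0.0]
wrist_force: [0.4, 0.3, -1.3]
finger_gap: 0.0394
```

Emit:
carry_out(commands=[[[0,0,0],[0,0,0.001],0.03],[[0,0,0],[0,0,0],0.03]])

```text
time: 32.33
ee_pos: [0.6387, -0.1039, 0.1296]
eef_rot: [0.0, 1.0, 0.005, 0.0]
wrist_force: [-1.1, -0.0, 3.8]
finger_gap: 0.0394
```

Emit:
carry_out(commands=[[[0,0,0],[0,0,0],0.045],[[0,0,0],[0,0,0],0.052],[[0,0,0],[0,0,0],0.052],[[0,0,0],[0,0,-0.02],0.052],[[0,0,0],[0,0,-0.04],0.055],[[0,0,0],[0,0,-0.05],0.06],[[0,0,0],[-0.04,0.03,0],0.06],[[0,0,0],[-0.05,0.03,0],0.06],[[0,0,0],[-0.05,0.02,0],0.06],[[0,0,0],[0,0,0],0.06]])

```text
time: 33.58
ee_pos: [0.497, -0.1863, 0.2397]
eef_rot: [0.0, 1.0, 0.004, -0.0]
wrist_force: [1.0, 0.0, 0.1]
finger_gap: 0.0597
```

```bash
python3 g.py w16; python3 -c "
from h import *
s=snap('scene');crop(s,140,155,340,275,4,'sc7.png')"
```

```text
[ 0.4987 -0.1859  0.2397] [0.0002 1.     0.0042 0.0004]
```

View pics/w16.png

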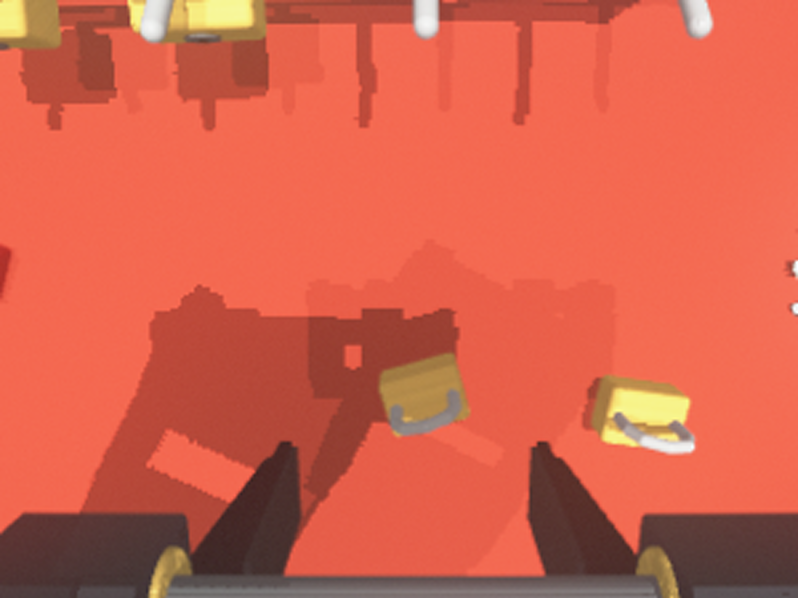

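View pics/sc7.png

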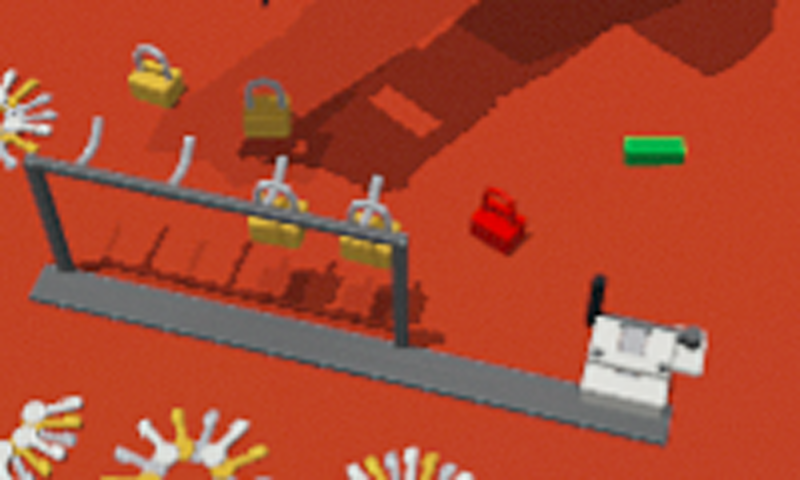

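Two hang well. Next, padlock 2 at legs (400,415), (455,402).

```bash
python3 -c "
from m import *
toolpts('w16',[('legL',(398,412),.034),('legR',(453,399),.034),('crown',(428,424),.0675),('bl',(380,370),.03),('br',(453,354),.03)])"
```

```text
legL [ 0.4408 -0.1776  0.034 ] tool [-0.059  -0.0086  0.2055]
legR [ 0.4486 -0.2082  0.034 ] tool [-0.0514  0.022   0.2056]
crown [ 0.4465 -0.1936  0.0675] tool [-0.0533  0.0075  0.1721]
bl [ 0.464  -0.1676  0.03  ] tool [-0.0356 -0.0185  0.2096]
br [ 0.4735 -0.2079  0.03  ] tool [-0.0266  0.0219  0.2096]
```

Emit:
carry_out(commands=[[[0,0,0],[-0.054,0.007,0],0.07],[[0,0,-6.7],[0,0,0.04],0.07],[[0,0,-6.7],[0,0,0.05],0.07],[[0,0,0],[0,0,0.048],0.07],[[0,0,0],[0,0,0],0.07],[[0,0,0],[0,0,0],0.07]])

```text
time: 34.42
ee_pos: [0.4466, -0.193, 0.1023]
eef_rot: [0.0, 0.993, 0.122, 0.0]
wrist_force: [-0.5, 0.2, 0.1]
finger_gap: 0.0702
```

```bash
python3 g.py w17
```

```text
[ 0.4467 -0.1932  0.1027] [0.0008 0.9925 0.122  0.001 ]
```

View pics/w17.png

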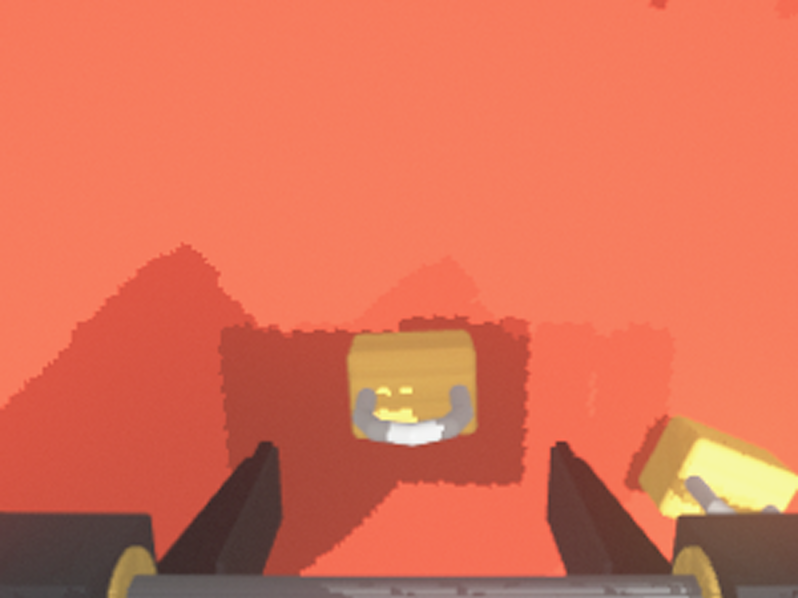

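Emit:
carry_out(commands=[[[0,0,-2],[-0.0005,-0.001,0.03],0.07],[[0,0,0],[0,0,0.0385],0.07],[[0,0,0],[0,0,0],0.07],[[0,0,0],[0,0,0],0.03],[[0,0,0],[0,0,0],0.03],[[0,0,0],[0,0,0],0.03],[[0,0,0],[0,0,0],0.03],[[0,0,0],[0,0,0],0.03]], grip_force=25)

```text
time: 35.48
ee_pos: [0.4451, -0.1923, 0.0334]
eef_rot: [0.0, 0.99, 0.139, 0.001]
wrist_force: [-1.3, 0.2, 7.1]
finger_gap: 0.0388
```

Emit:
carry_out(commands=[[[0,0,0],[0,0,-0.029],0.03],[[0,0,0],[0,0,-0.045],0.03],[[0,0,0],[0,0,-0.045],0.03],[[0,0,7.7],[0,0,0],0.03],[[0,0,7.7],[0,0,0],0.03],[[0,0,0],[0.033,-0.001,0],0.03],[[0,0,0],[0.033,-0.001,0],0.03],[[0,0,0],[0.033,-0.001,0],0.03],[[0,0,0],[0,0,0],0.03],[[0,0,0],[0,0,0],0.03]])

```text
time: 36.72
ee_pos: [0.5428, -0.1877, 0.1513]
eef_rot: [-0.0, 1.0, 0.005, -0.001]
wrist_force: [-0.1, 0.1, -1.3]
finger_gap: 0.039
```

```bash
python3 g.py w18
```

```text
[ 0.5427 -0.1878  0.1515] [-0.0002  1.      0.0051 -0.0005]
```

View pics/w18.png

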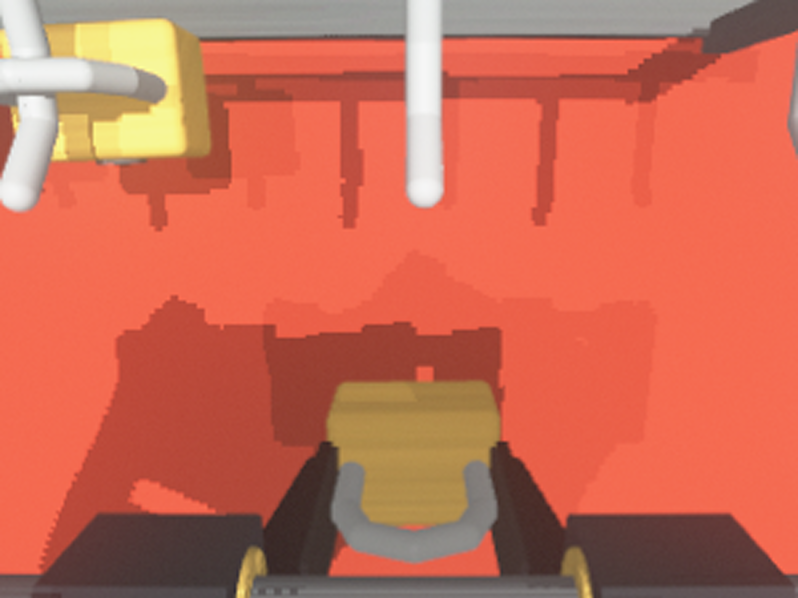

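Emit:
carry_out(commands=[[[0,0,0],[0.02,0.002,0],0.03],[[0,0,0],[0.02,0,0],0.03],[[0,0,0],[0.02,0,0],0.03],[[0,0,0],[0.02,0,0],0.03],[[0,0,0],[0.0155,0,0],0.03],[[0,0,0],[0,0,0],0.03],[[0,0,0],[0,0,0.01],0.03],[[0,0,0],[0,0,0.006],0.03],[[0,0,0],[0,0,0.003],0.03],[[0,0,0],[0,0,0.0015],0.03],[[0,0,0],[0,0,0.001],0.03],[[0,0,0],[0,0,0],0.03]])

```text
time: 38.28
ee_pos: [0.6392, -0.189, 0.1302]
eef_rot: [0.0, 1.0, 0.005, 0.0]
wrist_force: [0.4, -0.8, -1.9]
finger_gap: 0.0391
```

Emit:
carry_out(commands=[[[0,0,0],[0,0,0.001],0.03],[[0,0,0],[0,0,0],0.03]])

```text
time: 38.52
ee_pos: [0.6394, -0.1891, 0.1297]
eef_rot: [0.0, 1.0, 0.005, 0.0]
wrist_force: [-1.2, -0.1, 3.7]
finger_gap: 0.039
```

Emit:
carry_out(commands=[[[0,0,0],[0,0,0],0.045],[[0,0,0],[0,0,0],0.052],[[0,0,0],[0,0,0],0.052],[[0,0,0],[0,0,-0.02],0.052],[[0,0,0],[0,0,-0.04],0.055],[[0,0,0],[0,0,-0.05],0.06],[[0,0,0],[-0.04,0.04,0],0.06],[[0,0,0],[-0.05,0.04,0],0.06],[[0,0,0],[-0.055,0.03,0],0.06],[[0,0,0],[0,0,0],0.06]])

```text
time: 39.78
ee_pos: [0.494, -0.3012, 0.2396]
eef_rot: [0.0, 1.0, 0.003, -0.0]
wrist_force: [0.4, 0.2, 0.7]
finger_gap: 0.0596
```

```bash
python3 g.py w19; python3 -c "
from h import *
s=snap('scene');crop(s,140,155,340,275,4,'sc8.png')"
```

```text
[ 0.4956 -0.3004  0.2396] [0.0002 1.     0.0037 0.0003]
```

View pics/w19.png

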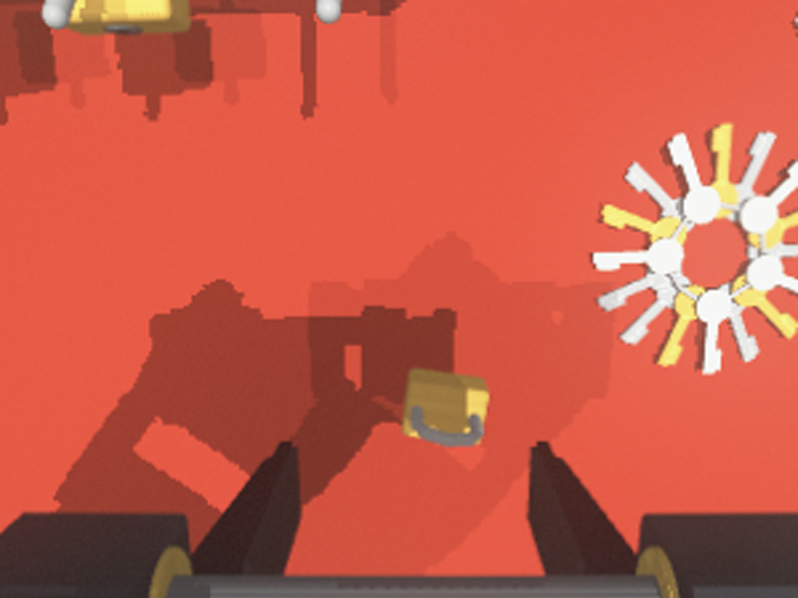

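View pics/sc8.png

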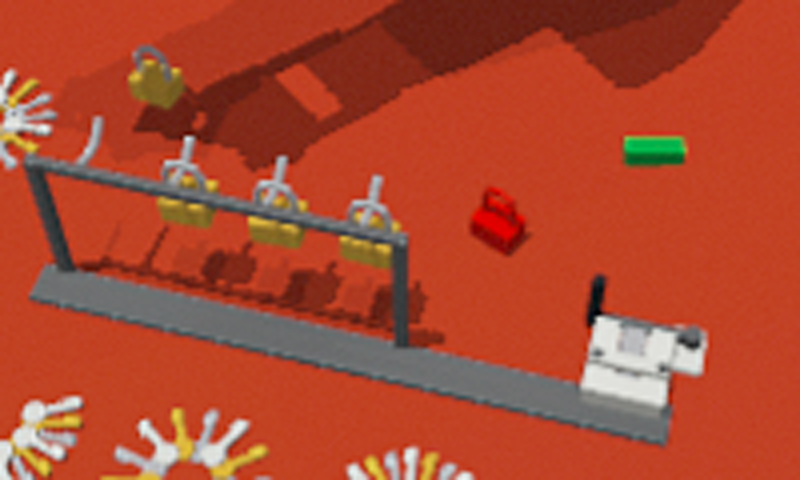

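Three hang on hooks 4, 3 and 2. Next, padlock 1 at legs (417,412), (475,424).

```bash
python3 -c "
from m import *
toolpts('w19',[('legL',(418,415),.034),('legR',(474,423),.034),('crown',(446,438),.0675),('bl',(408,370),.03),('br',(487,377),.03)])"
```

```text
legL [ 0.436  -0.3037  0.034 ] tool [-0.0609  0.0033  0.2054]
legR [ 0.4313 -0.3352  0.034 ] tool [-0.0658  0.0348  0.2055]
crown [ 0.4358 -0.3179  0.0675] tool [-0.0612  0.0175  0.172 ]
bl [ 0.461 -0.298  0.03 ] tool [-0.0358 -0.0022  0.2095]
br [ 0.4572 -0.342   0.03  ] tool [-0.0401  0.0418  0.2095]
```

Emit:
carry_out(commands=[[[0,0,0],[-0.031,0.009,0],0.07],[[0,0,0],[-0.031,0.009,0],0.07],[[0,0,7],[0,0,0.04],0.07],[[0,0,0],[0,0,0.05],0.07],[[0,0,0],[0,0,0.048],0.07],[[0,0,0],[0,0,0],0.07],[[0,0,0],[0,0,0],0.07]])

```text
time: 40.75
ee_pos: [0.4361, -0.3182, 0.1024]
eef_rot: [0.0, 0.998, -0.055, 0.001]
wrist_force: [0.5, -0.7, 0.7]
finger_gap: 0.0701
```

```bash
python3 g.py w20
```

```text
[ 0.4361 -0.3184  0.1029] [ 0.0009  0.9985 -0.0555  0.001 ]
```

View pics/w20.png

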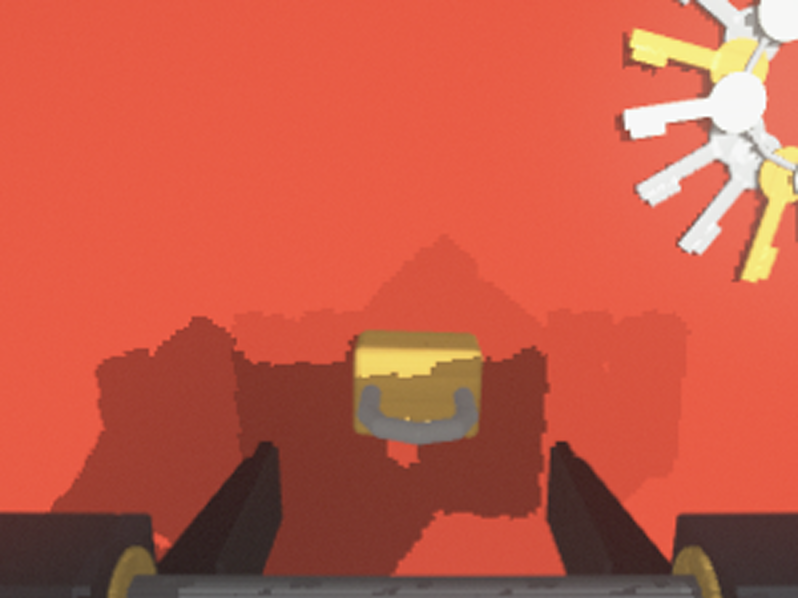

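Emit:
carry_out(commands=[[[0,0,1],[-0.0007,0.0007,0.03],0.07],[[0,0,0],[0,0,0.0385],0.07],[[0,0,0],[0,0,0],0.07],[[0,0,0],[0,0,0],0.03],[[0,0,0],[0,0,0],0.03],[[0,0,0],[0,0,0],0.03],[[0,0,0],[0,0,0],0.03],[[0,0,0],[0,0,0],0.03]], grip_force=25)

```text
time: 41.8
ee_pos: [0.4344, -0.319, 0.0334]
eef_rot: [0.0, 0.998, -0.065, 0.0]
wrist_force: [-0.1, 1.8, 7.6]
finger_gap: 0.0393
```

Emit:
carry_out(commands=[[[0,0,0],[0,0,-0.029],0.03],[[0,0,0],[0,0,-0.045],0.03],[[0,0,0],[0,0,-0.045],0.03],[[0,0,-8],[0,0,0],0.03],[[0,0,0],[0.0365,-0.0147,0],0.03],[[0,0,0],[0.0365,-0.0147,0],0.03],[[0,0,0],[0.036,-0.0147,0],0.03],[[0,0,0],[0,0,0],0.03],[[0,0,0],[0,0,0],0.03]])

```text
time: 42.92
ee_pos: [0.542, -0.2733, 0.1513]
eef_rot: [-0.0, 1.0, 0.005, -0.001]
wrist_force: [-0.4, 0.6, -2.1]
finger_gap: 0.0391
```

```bash
python3 g.py w21
```

```text
[ 0.5419 -0.2736  0.1515] [-0.0001  1.      0.005  -0.0004]
```

View pics/w21.png

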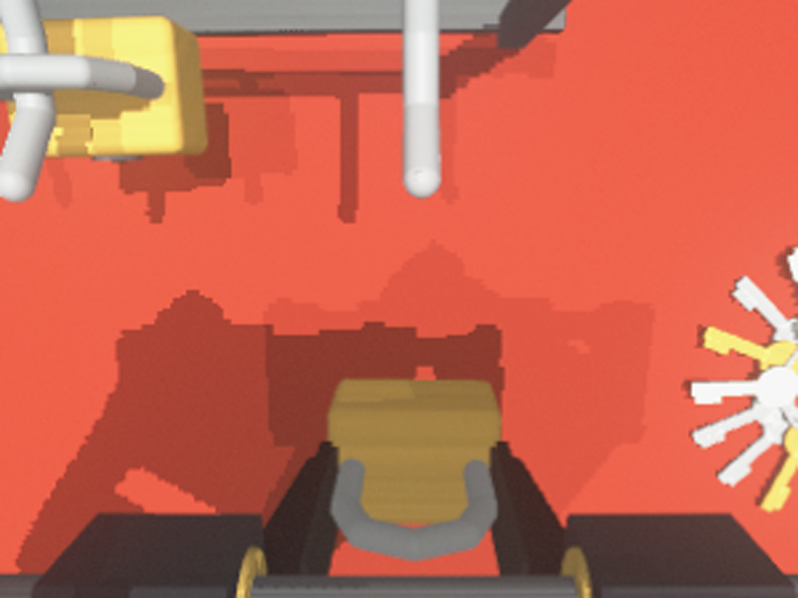

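Emit:
carry_out(commands=[[[0,0,0],[0.02,0.0015,0],0.03],[[0,0,0],[0.02,0,0],0.03],[[0,0,0],[0.02,0,0],0.03],[[0,0,0],[0.02,0,0],0.03],[[0,0,0],[0.0175,0,0],0.03],[[0,0,0],[0,0,0],0.03],[[0,0,0],[0,0,0.01],0.03],[[0,0,0],[0,0,0.006],0.03],[[0,0,0],[0,0,0.003],0.03],[[0,0,0],[0,0,0.0015],0.03],[[0,0,0],[0,0,0.001],0.03],[[0,0,0],[0,0,0],0.03]])

```text
time: 44.48
ee_pos: [0.6402, -0.274, 0.1303]
eef_rot: [0.0, 1.0, 0.005, 0.0]
wrist_force: [-0.2, -1.4, -0.5]
finger_gap: 0.0395
```

Emit:
carry_out(commands=[[[0,0,0],[0,0,0.001],0.03],[[0,0,0],[0,0,0],0.03]])

```text
time: 44.72
ee_pos: [0.6403, -0.2741, 0.1297]
eef_rot: [0.0, 1.0, 0.005, 0.0]
wrist_force: [-0.9, 0.4, 2.5]
finger_gap: 0.0393
```

Emit:
carry_out(commands=[[[0,0,0],[0,0,0],0.045],[[0,0,0],[0,0,0],0.052],[[0,0,0],[0,0,0],0.052],[[0,0,0],[0,0,-0.02],0.052],[[0,0,0],[0,0,-0.04],0.055],[[0,0,0],[0,0,-0.05],0.06],[[0,0,0],[-0.04,0,0],0.06],[[0,0,0],[-0.05,0,0],0.06],[[0,0,0],[-0.05,0,0],0.06],[[0,0,0],[0,0,0],0.06],[[0,0,0],[0,0,0],0.06],[[0,0,0],[0,0,0],0.06]])

```text
time: 46.22
ee_pos: [0.501, -0.2754, 0.2389]
eef_rot: [0.0, 1.0, 0.005, 0.0]
wrist_force: [0.3, 0.3, 0.0]
finger_gap: 0.06
```

Emit:
carry_out(commands=[[[0,0,0],[0,0,0],0.06],[[0,0,0],[0,0,0],0.06],[[0,0,0],[0,0,0],0.06],[[0,0,0],[0,0,0],0.06],[[0,0,0],[0,0,0],0.06],[[0,0,0],[0,0,0],0.06],[[0,0,0],[0,0,0],0.06],[[0,0,0],[0,0,0],0.06]])

```text
time: 47.22
ee_pos: [0.5001, -0.2754, 0.2392]
eef_rot: [0.0, 1.0, 0.005, 0.0]
wrist_force: [-0.3, 0.3, 0.1]
finger_gap: 0.0601
```

```bash
python3 -c "
from h import *
s=snap('scene');crop(s,140,155,340,275,4,'sc9.png');cv2.imwrite('pics/scF.png',s['img'][:,:,::-1])
s=snap('side');crop(s,150,90,350,290,3,'si9.png')"
```

```text
(no output)
```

View pics/sc9.png

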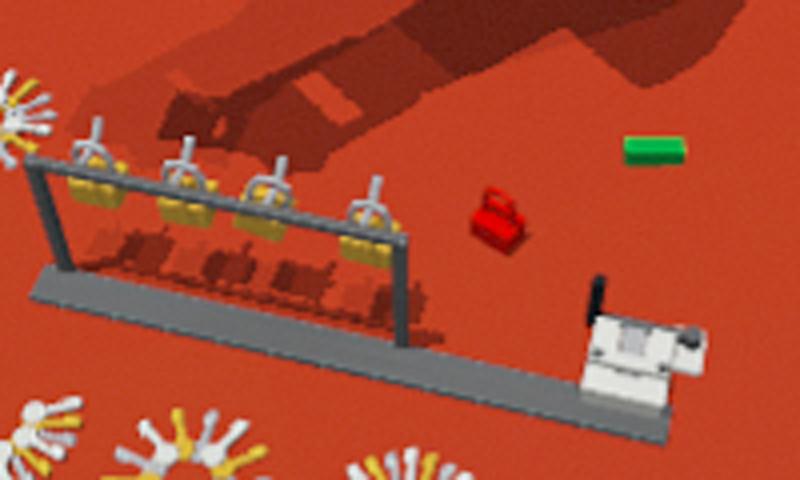

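View pics/si9.png

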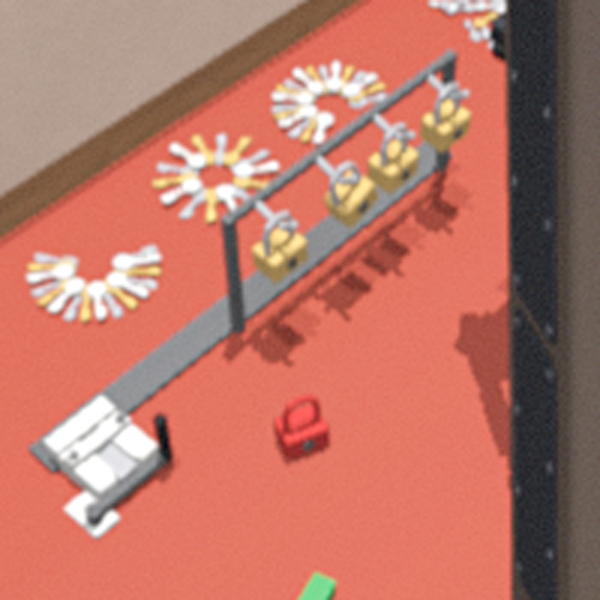

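View pics/scF.png

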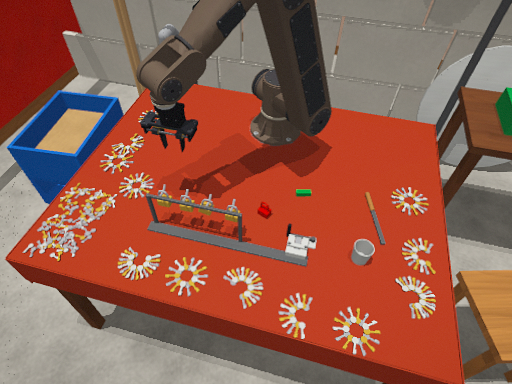

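Emit:
carry_out(commands=[[[0,0,0],[0.03,-0.05,-0.02],0.06],[[0,0,0],[0.03,-0.05,-0.02],0.06],[[0,0,0],[0,-0.04,0],0.06],[[0,0,0],[0,0,0],0.06],[[0,0,0],[0,0,0],0.06]])

```text
time: 47.95
ee_pos: [0.5587, -0.1352, 0.2791]
eef_rot: [0.0, 1.0, 0.005, -0.0]
wrist_force: [-0.2, -0.7, -0.2]
finger_gap: 0.0602
```

```bash
python3 -c "
from h import *
print(env.sense()['ee_pos'])
s=snap('wrist');crop(s,60,0,460,225,2,'w22.png');np.save('w22.npy',s,allow_pickle=True)
s=snap('scene');crop(s,150,180,250,230,8,'sc10.png')"
```

```text
[ 0.55866419 -0.1352468   0.27910894]
```

View pics/w22.png

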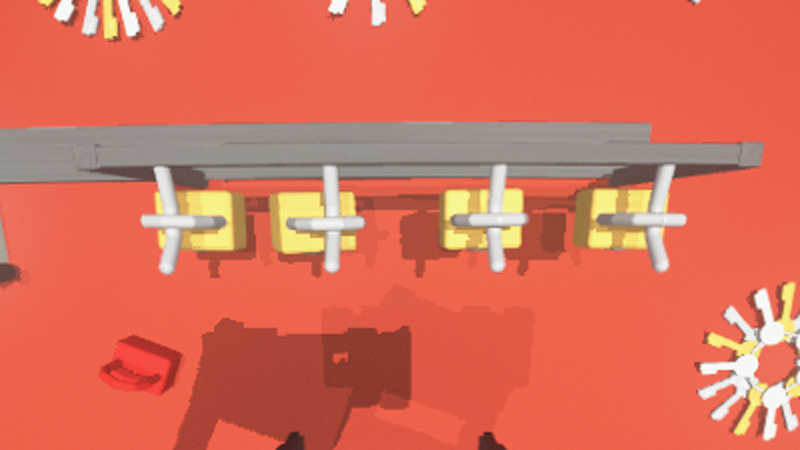

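View pics/sc10.png

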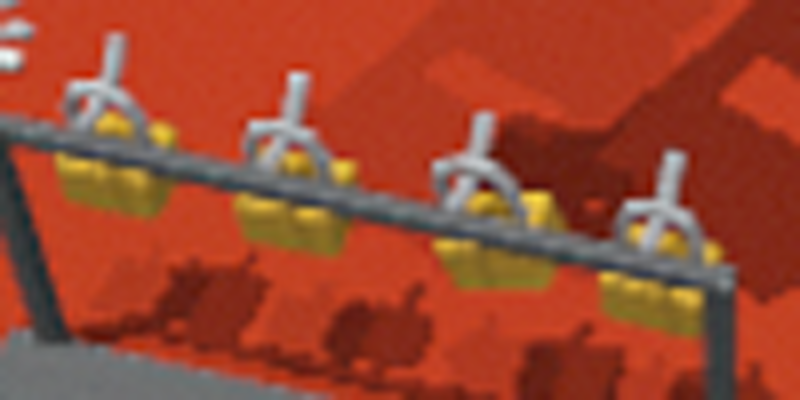

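Emit:
carry_out(commands=[[[0,0,0],[-0.05,0,0],0.06],[[0,0,0],[-0.05,0,0],0.06],[[0,0,0],[0,0,0],0.06],[[0,0,0],[0,0,0],0.06],[[0,0,0],[0,0,0],0.06],[[0,0,0],[0,0,0],0.06],[[0,0,0],[0,0,0],0.06],[[0,0,0],[0,0,0],0.06],[[0,0,0],[0,0,0],0.06],[[0,0,0],[0,0,0],0.06],[[0,0,0],[0,0,0],0.06],[[0,0,0],[0,0,0],0.06]])

```text
time: 49.55
ee_pos: [0.4587, -0.1358, 0.2791]
eef_rot: [0.0, 1.0, 0.005, -0.0]
wrist_force: [-0.1, -0.1, -0.1]
finger_gap: 0.06
```

```bash
python3 -c "
from h import *
ims=[]
for i in range(10):
    s=snap('scene'); ims.append(cv2.resize(s['img'][180:230,150:250],None,fx=4,fy=4,interpolation=cv2.INTER_CUBIC))
    if i: print(np.abs(ims[i].astype(int)-ims[i-1]).mean(), end=' ')
cv2.imwrite('pics/seq.png',np.vstack([np.hstack([ims[0],ims[3]]),np.hstack([ims[6],ims[9]])])[:,:,::-1])"
```

```text
2.1482666666666668 2.1715958333333334 1.9068958333333332 1.496875 1.9680166666666667 2.1305541666666667 2.035433333333333 1.6808166666666666 1.7386166666666667
```

View pics/seq.png

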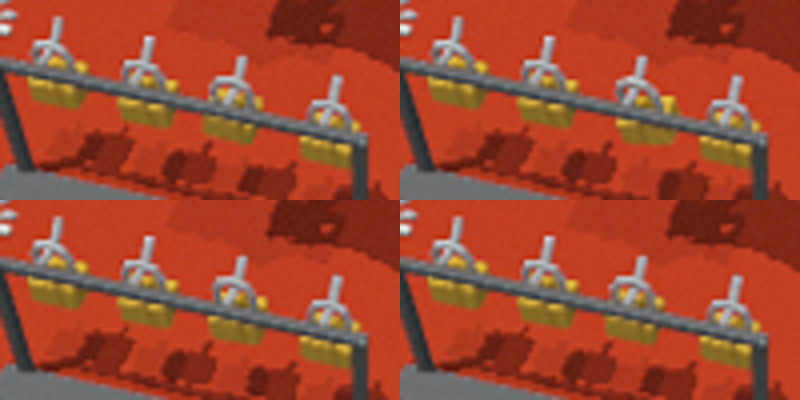

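```bash
echo '[[[0,0,0],[0,0,0],0.06]]x12'
```

```text
[[[0,0,0],[0,0,0],0.06]]x12
```

Emit:
carry_out(commands=[[[0,0,0],[0,0,0],0.06],[[0,0,0],[0,0,0],0.06],[[0,0,0],[0,0,0],0.06],[[0,0,0],[0,0,0],0.06],[[0,0,0],[0,0,0],0.06],[[0,0,0],[0,0,0],0.06],[[0,0,0],[0,0,0],0.06],[[0,0,0],[0,0,0],0.06],[[0,0,0],[0,0,0],0.06],[[0,0,0],[0,0,0],0.06],[[0,0,0],[0,0,0],0.06],[[0,0,0],[0,0,0],0.06]])

```text
time: 51.55
ee_pos: [0.4587, -0.1358, 0.2791]
eef_rot: [0.0, 1.0, 0.005, 0.0]
wrist_force: [0.1, 0.3, -0.2]
finger_gap: 0.0601
```

Emit:
carry_out(commands=[[[0,0,0],[0,0,0],0.06],[[0,0,0],[0,0,0],0.06],[[0,0,0],[0,0,0],0.06],[[0,0,0],[0,0,0],0.06],[[0,0,0],[0,0,0],0.06],[[0,0,0],[0,0,0],0.06],[[0,0,0],[0,0,0],0.06],[[0,0,0],[0,0,0],0.06],[[0,0,0],[0,0,0],0.06],[[0,0,0],[0,0,0],0.06],[[0,0,0],[0,0,0],0.06],[[0,0,0],[0,0,0],0.06]])

```text
time: 53.05
ee_pos: [0.4587, -0.1358, 0.2792]
eef_rot: [0.0, 1.0, 0.005, 0.0]
wrist_force: [0.5, -0.0, -0.4]
finger_gap: 0.0597
```

Emit:
carry_out(commands=[[[0,0,0],[0,0,0],0.06],[[0,0,0],[0,0,0],0.06],[[0,0,0],[0,0,0],0.06],[[0,0,0],[0,0,0],0.06],[[0,0,0],[0,0,0],0.06],[[0,0,0],[0,0,0],0.06],[[0,0,0],[0,0,0],0.06],[[0,0,0],[0,0,0],0.06],[[0,0,0],[0,0,0],0.06],[[0,0,0],[0,0,0],0.06],[[0,0,0],[0,0,0],0.06],[[0,0,0],[0,0,0],0.06]])

```text
time: 54.55
ee_pos: [0.4587, -0.1358, 0.2791]
eef_rot: [0.0, 1.0, 0.005, -0.0]
wrist_force: [-0.8, -0.2, 0.2]
finger_gap: 0.0596
```

Emit:
carry_out(commands=[[[0,0,0],[0,0,0],0.06],[[0,0,0],[0,0,0],0.06],[[0,0,0],[0,0,0],0.06],[[0,0,0],[0,0,0],0.06],[[0,0,0],[0,0,0],0.06],[[0,0,0],[0,0,0],0.06],[[0,0,0],[0,0,0],0.06],[[0,0,0],[0,0,0],0.06],[[0,0,0],[0,0,0],0.06],[[0,0,0],[0,0,0],0.06],[[0,0,0],[0,0,0],0.06],[[0,0,0],[0,0,0],0.06]])

```text
time: 56.05
ee_pos: [0.4587, -0.1358, 0.2791]
eef_rot: [0.0, 1.0, 0.005, 0.0]
wrist_force: [-0.1, -0.2, 0.3]
finger_gap: 0.0598
```

Emit:
carry_out(commands=[[[0,0,0],[0,0,0],0.06],[[0,0,0],[0,0,0],0.06],[[0,0,0],[0,0,0],0.06],[[0,0,0],[0,0,0],0.06],[[0,0,0],[0,0,0],0.06],[[0,0,0],[0,0,0],0.06],[[0,0,0],[0,0,0],0.06],[[0,0,0],[0,0,0],0.06],[[0,0,0],[0,0,0],0.06],[[0,0,0],[0,0,0],0.06],[[0,0,0],[0,0,0],0.06],[[0,0,0],[0,0,0],0.06]])

```text
time: 57.55
ee_pos: [0.4587, -0.1358, 0.2792]
eef_rot: [0.0, 1.0, 0.005, 0.0]
wrist_force: [-0.9, -0.4, -0.0]
finger_gap: 0.0599
```

```bash
cat > seq.py <<'E'
from h import *
import sys
ims=[];xs={0:[],1:[],2:[],3:[]}
for i in range(12):
    s=snap('scene'); ims.append(cv2.resize(s['img'][180:230,150:250],None,fx=4,fy=4,interpolation=cv2.INTER_CUBIC))
    m=cv2.inRange(cv2.cvtColor(s['img'],cv2.COLOR_RGB2HSV),(18,110,60),(35,255,255))[180:230,155:250]
    for k,(a,b) in enumerate([(0,20),(20,44),(44,64),(66,90)]):
        q=np.argwhere(m[:,a:b]>0); xs[k].append(q[:,1].mean()+a)
for k in xs: print(k,np.round(xs[k],1))
cv2.imwrite('pics/%s.png'%sys.argv[1],np.vstack([np.hstack([ims[0],ims[3]]),np.hstack([ims[6],ims[9]])])[:,:,::-1])
print(env.sense()['time'])
E
python3 seq.py seq2
```

```text
0 [9.2 9.2 9.2 9.1 9.1 9.2 9.2 9.2 9.1 9.1 9.2 9.2]
1 [31.7 31.7 31.8 31.8 31.8 31.8 31.8 31.8 31.8 31.7 31.8 31.8]
2 [54.3 54.5 54.5 54.4 54.5 54.4 54.5 54.5 54.5 54.5 54.6 54.4]
3 [76.8 76.9 76.8 76.9 76.9 76.9 76.9 76.9 76.9 76.9 76.8 76.8]
58.15
```

View pics/seq2.png

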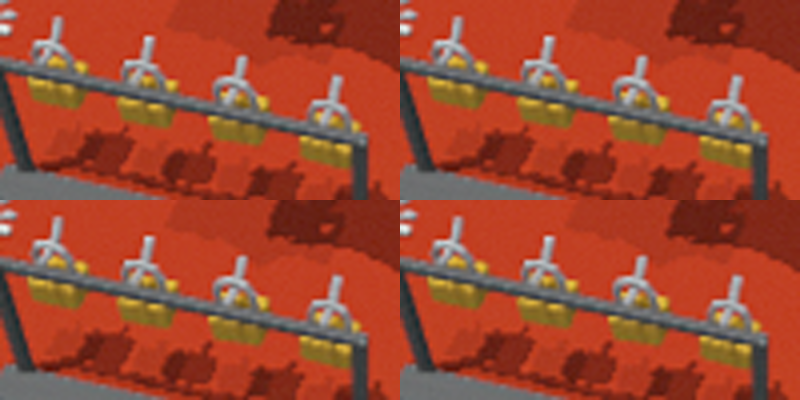

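```bash
python3 -c "
from h import *
s=snap('side');crop(s,150,90,350,240,4,'si11.png')
s=snap('wrist');crop(s,100,0,420,150,2.5,'w23.png')"
```

```text
(no output)
```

View pics/si11.png

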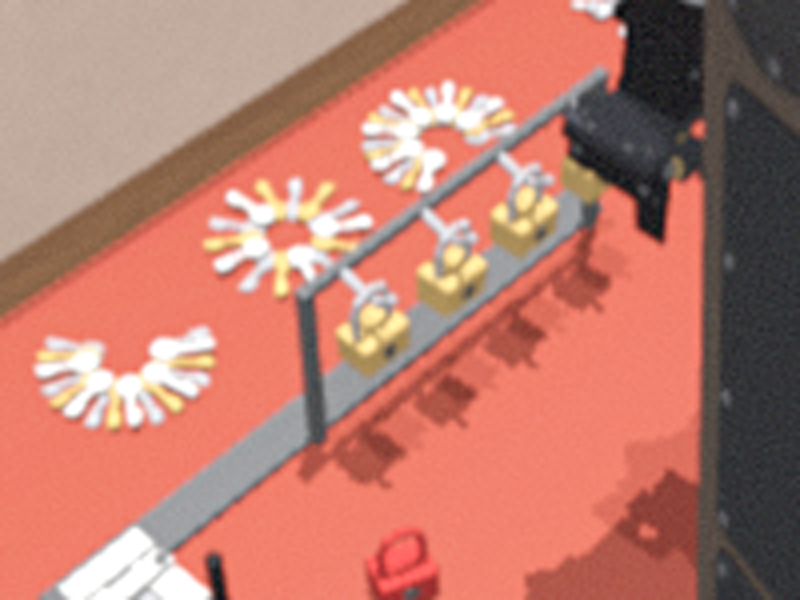

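All four hang alike in their throats and are still.

```bash
python3 -c "
from h import *
print(job.close_job())"
```

```text
the job is handed in; nothing more can be done
None
```

I opened the foot clamp's lever and pushed the steel spacer home; it stopped dead against the back with about 13 N of push. I then swung the lever shut until it met its stop, with about 9 N on it. All four brass padlocks were there, and each now hangs on a hook of its own: padlocks 4, 3, 2 and 1 on hooks 4, 3, 2 and 1.

- **Disturbance:** padlock 3 was found swinging sideways on its hook after padlock 1 was hung. I took it for the announced knock, though I did not see the cause. I waited about 10 s for it to stop. In 12 pictures over the last 0.6 s no padlock shifted by more than about 0.3 pixel, which is image noise.
- **Last checks:** the scene and side views show the shackles in the hook throats, evenly spaced. The lever was still shut over the spacer in the scene view after the last padlock was hung. I did not reach for the keys, cup, file, red padlock or green block, and those in view look unmoved; I did not measure them again.
- **Time:** about 58 s of the 210 s. No check failed; the camera views differed by 2–4 mm on the stand's position, which I settled with close wrist views.

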